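# Turn culture dishes over in a clamshell nest and read them on the turntable

### The job

The dishes of drinker swabs stand lid up on the counter and must be read from underneath. Put them all, lid up, one to each pocket of the turnover nest's tray, close the cover over them, turn the closed tray and cover over together onto the cover's side, and swing the tray back to lie flat, so that the dishes are left base up in the cover. Then move every dish, still base up, into a seat of its own on the reading wheel, leaving the wheel as it stands until all are in, and then turn it one full turn counter-clockwise as seen from above; leave both leaves of the nest lying flat open and do not disturb the bottle or the bowl.

Things in the scene. Friction and masses are not known exactly. Their poses are not given: they have to be found in the camera images.
- dish0: closed round culture dish of clear plastic, 52 mm across and 14 mm thick, 25 to 50 g; origin at its centre; its z axis points from the base (the slightly narrower, 47 mm face with reddish-brown jelly) to the lid (the wide, plain grey face), so z up = lid up, as at the start. Two or three dishes are present (None if absent). Pick it from above across its rim.
- dish1: closed round culture dish of clear plastic, 52 mm across and 14 mm thick, 25 to 50 g; origin at its centre; its z axis points from the base (the slightly narrower, 47 mm face with reddish-brown jelly) to the lid (the wide, plain grey face), so z up = lid up, as at the start. Two or three dishes are present (None if absent). Pick it from above across its rim.
- dish2: closed round culture dish of clear plastic, 52 mm across and 14 mm thick, 25 to 50 g; origin at its centre; its z axis points from the base (the slightly narrower, 47 mm face with reddish-brown jelly) to the lid (the wide, plain grey face), so z up = lid up, as at the start. Two or three dishes are present (None if absent). Pick it from above across its rim.
- nest_hinge (a point): middle of the turnover nest's hinge line, 45 mm above the counter; the line runs level along this frame's x axis. The tray leaf lies open to its -y side, the cover leaf to +y. Each leaf: aluminium plate 210 mm long (x), reaching 103 mm from the hinge, three pockets 64 mm apart in a row 62 mm from the hinge. The grey base under the leaves is 160 mm wide, 28 mm high.
- tray (a joint): angle of the tray leaf: 0 flat open on the nest's -y side, pockets up; 3.14 swung up and over, upside down on the +y side. Stiff hinge (0.35 N m): stays at any angle. With the cover closed on it, swinging the tray over pushes the cover ahead by stop pads; the cover's stiff hinge keeps them together, plates 15.5 mm apart, so the dishes are carried. Without the closed cover it would spill them.
- cover (a joint): angle of the cover leaf: 0 flat open on the nest's +y side, pockets up; 3.14 swung up and over, closed upside down over the tray. Same stiff hinge; it starts flat or a little raised (0 to 0.5).
- tray_bar (a point): middle of the tray's handle, a round steel bar 10 mm thick parallel to the hinge, 142 mm from it and 55 mm to the nest's -x (near) end; 56 mm free between its prongs, 40 mm clear of the plate. Leaf flat: 45 mm above the counter with free space below. Pinch it from above and carry it over the half circle, fingers pointing down; it turns between them.
- tray_p0 (a point): pocket 0 of the tray (0 is nearest the -x end): centre of a dish lying in it, 7 mm above the pocket floor (leaf flat: 44 mm above the counter). Four corner stops 6 mm high hold the dish with 3 mm of play; on the sides towards and away from the hinge, gaps 40 mm wide let fingers reach down to the floor.
- tray_p1 (a point): pocket 1 of the tray (0 is nearest the -x end): centre of a dish lying in it, 7 mm above the pocket floor (leaf flat: 44 mm above the counter). Four corner stops 6 mm high hold the dish with 3 mm of play; on the sides towards and away from the hinge, gaps 40 mm wide let fingers reach down to the floor.
- tray_p2 (a point): pocket 2 of the tray (0 is nearest the -x end): centre of a dish lying in it, 7 mm above the pocket floor (leaf flat: 44 mm above the counter). Four corner stops 6 mm high hold the dish with 3 mm of play; on the sides towards and away from the hinge, gaps 40 mm wide let fingers reach down to the floor.
- cover_bar (a point): middle of the cover's handle, a round steel bar 10 mm thick parallel to the hinge, 142 mm from it and 55 mm to the nest's +x (far) end; 56 mm free between its prongs, 40 mm clear of the plate. Leaf flat: 45 mm above the counter with free space below. Pinch it from above and carry it over the half circle, fingers pointing down; it turns between them.
- cover_p0 (a point): pocket 0 of the cover (0 is nearest the -x end): centre of a dish lying in it, 7 mm above the pocket floor (leaf flat: 44 mm above the counter). Four corner stops 6 mm high hold the dish with 3 mm of play; on the sides towards and away from the hinge, gaps 40 mm wide let fingers reach down to the floor.
- cover_p1 (a point): pocket 1 of the cover (0 is nearest the -x end): centre of a dish lying in it, 7 mm above the pocket floor (leaf flat: 44 mm above the counter). Four corner stops 6 mm high hold the dish with 3 mm of play; on the sides towards and away from the hinge, gaps 40 mm wide let fingers reach down to the floor.
- cover_p2 (a point): pocket 2 of the cover (0 is nearest the -x end): centre of a dish lying in it, 7 mm above the pocket floor (leaf flat: 44 mm above the counter). Four corner stops 6 mm high hold the dish with 3 mm of play; on the sides towards and away from the hinge, gaps 40 mm wide let fingers reach down to the floor.
- wheel (a joint): angle of the reading wheel about its upright axis, counter-clockwise from above positive; starts near 0 (-0.15 to 0.15); one full turn is 6.28; end stops at -0.3 and 6.8. Light friction (0.08 N m): stays where it is left.
- wheel_axis (a point): centre of the aluminium wheel (212 mm across), on its top face, 30 mm above the counter
- knob_grip (a point): middle of the wheel's black knob, 60 mm above the counter: upright, round, 18 mm thick, 34 mm high, top 74 mm above the counter, 88 mm from the wheel's axis between seats 0 and 1. It spins freely on its pin, so it can be held through the full turn.
- seat0 (a point): seat 0 of the wheel: centre of a dish lying in it, 60 mm from the axis, 7 mm above the wheel's face (37 mm above the counter); the three seats are 120 degrees apart. Four pins 5 mm high hold the dish with 3 mm of play; they stand at 45 degrees to the line to the axis, so fingers fit along that line or square to it.
- seat1 (a point): seat 1 of the wheel: centre of a dish lying in it, 60 mm from the axis, 7 mm above the wheel's face (37 mm above the counter); the three seats are 120 degrees apart. Four pins 5 mm high hold the dish with 3 mm of play; they stand at 45 degrees to the line to the axis, so fingers fit along that line or square to it.
- seat2 (a point): seat 2 of the wheel: centre of a dish lying in it, 60 mm from the axis, 7 mm above the wheel's face (37 mm above the counter); the three seats are 120 degrees apart. Four pins 5 mm high hold the dish with 3 mm of play; they stand at 45 degrees to the line to the axis, so fingers fit along that line or square to it.
- turntable: fixed foot of the wheel, origin under the wheel's axis on the counter; with it a white reader box 45 x 50 mm, 85 mm high, 168 mm from the axis along x and 30 mm along y
- vaccine: white bottle with a blue cap, 66 mm across and 130 mm high, loose: leave alone; origin under its centre
- steel_bowl: steel bowl 100 mm across, 45 mm high: leave alone; origin under its centre
There are look-alikes about, which are no part of the job. Leave any green or purple look-alike of the dish2 alone.

How it is judged:
By the outcome, as a careful person would: the job done as asked, in the order asked, and still so for the second after the job is handed in, with the robot touching nothing.
Of dish0, dish1, dish2 only 2 to 3 are there at a start; the rules pass over those that are not, and their reading is None.
At some moment in a run one of dish0, dish1, dish2 may be knocked a few centimetres aside while the robot is not near it.
Once in a run the grip may slacken for a moment while it holds something.
It also fails if it takes over 210 s, if anything falls off the work surface, if the arm or the gripper's body presses on something with over 40 N, if the wrist force passes 120 N, or if a joint passes its speed limit or range.

### The arm

A 7-joint arm with a two-finger parallel gripper is mounted at the origin on the work surface. World frame = base frame: x ahead of the robot, y to its left, z up, the work surface at z = 0. Lengths are in m, angles in rad, forces in N, time in s.
With the tool pointing down it reaches from about 0.425 to 0.875 m from the base axis. Payload 4.7 kg.
Tool frame: the origin (TCP) lies midway between the tips of the shut fingers; the grasp point (between the pads) lies 19 mm behind it (ctrl.grip_point_offset is the distance from the TCP to the grasp point, in m); z points along the fingers, y is the line along which they close (so a half turn about z gives the same grasp; the last joint's range is limited). The gripper opens to 87 mm and grips with 3 to 60 N. Pads are 19 mm wide; open, the fingers measure 117 mm over their backs; the gripper's body (75 mm by 190 mm) begins 51 mm behind the grasp point.
Start: joints at [1.2, 0.321, -0.07, 1.45, 0.023, 1.371, -0.057], TCP at [0.244, -0.602, 0.223] pointing down, gripper open.
Joint ranges: [-2.86, 2.86], [-0.3, 2.09], [-1.38, 1.24], [0.06, 2.45], [-1.56, 4.7], [0.09, 2.05], [-2.69, 2.69]. Speed limits (rad/s): [2.57, 2.57, 3.14, 3.14, 3.14, 3.14, 3.14].

### API

Orientations are given as a rotation vector (axis times angle).
In Python, from bench import ctrl gives the robot as it stands. The module is installed in compiled form; this text tells all that it offers.
- The arm moves only by the shell command python3 -m handwheel 'ROWS' [OPENING] [FORCE]. ROWS is JSON, a list of rows, each an object of numbers: "x", "y", "z": the shift along the tool's x, y, z in m; "wx", "wy", "wz": the turn, a rotation vector about the tool's x, y, z in degrees. A call has 1 to 10 rows; each row is the pose to reach, as a shift and turn from the pose commanded when the call began, along the tool's axes at that moment; what a row does not reach only later rows make up. A row lasts 1/12 s, in which the tool goes at most 41.7 mm and 7.16 degrees, less where a joint would pass 70% of its speed; a pose out of reach is approached as far as the arm can. A call with a gripper value outside its range is refused whole. OPENING is the finger opening in m, from 0 to 0.087, set as the call begins (- or left out, the last holds). The fingers move at their own pace and stop on an object; FORCE is the grip in N (left out, the last holds). Time passes only in rows, so rows that repeat a pose let the fingers close. It gives the time, the measured TCP pose, the force, the opening and the grip force at its end, in the units of the state.
- ctrl.get_state(): the state, without advancing time (a new reading comes with each control period).
- ctrl.get_image(name): name is "side" or "top"; returns a dict with "image" (400x640x3 uint8, red, green, blue), "K" (3x3 intrinsics, pixels), "world_to_cam" (4x4, takes a point from world to camera coordinates). Camera axes: x right, y down, z forward; pixel columns grow to the right and rows downward; lengths in m; the calibration is good to about 2 mm. A picture is of the moment at which its call begins. There is no depth.
- ctrl.close_job(): hands the job in; it is judged then, once.
The state is a dict: "time": time; "joint_positions": joint angles; "qd": joint speeds; "joint_torque": joint torques, N m; "position": TCP position; "tool_rot": TCP orientation; "ft_force": force on the tool from outside, world axes, zero at the start; "torque": the same for the moment, N m; "grip_width": opening from 0.0 (shut) to 1.0 (fully open); "grip_force": force on a finger pad.
Only numpy, scipy, OpenCV 4.12 (cv2) and the standard library are available. Lean on these libraries where they do the work, as an engineer would, in place of code of your own. Each camera call takes 0.05 s, during which the arm holds its last target. There are 200 camera calls.

## Working session

There is one attempt and no reset: what is moved stays moved. The work goes in short steps, Python scripts to look and compute and a shell command to move; the robot and the scene stay as the last step left them, time stands still between calls to the robot, and variables do not carry over. Pictures are saved under pics/ and viewed, at most 14 in all, crops included, and the job is handed in when it is done.

```bash
mkdir -p pics; python3 - <<'E'
from bench import ctrl
import cv2,numpy as np
s=ctrl.get_state();print(s['time'],s['position'],s['tool_rot'],s['grip_width'],ctrl.grip_point_offset)
for n in('side','top'):
    d=ctrl.get_image(n);cv2.imwrite(f'pics/{n}0.png',d['image'][:,:,::-1]);print(n,d['K'].tolist(),np.round(d['world_to_cam'],4).tolist())
E
```

```text
0.0 [ 0.24374334 -0.60197807  0.2214614 ] [-3.08180535e+00 -6.00485775e-01  7.38890949e-04] 1.0017240290910154 0.0187
side [[414.2381661350697, 0.0, 317.0772352839163], [0.0, 414.2381661350697, 207.26436470743735], [0.0, 0.0, 1.0]] [[-0.8923, -0.4512, -0.0111, 0.4775], [-0.345, 0.6978, -0.6277, 0.2246], [0.291, -0.5563, -0.7784, 1.0874], [0.0, 0.0, 0.0, 1.0]]
top [[503.9412494801382, 0.0, 317.03447559870614], [0.0, 503.9412494801382, 200.38992403554562], [0.0, 0.0, 1.0]] [[0.0226, -0.9997, -0.004, -0.017], [-0.9968, -0.0222, -0.077, 0.5228], [0.0768, 0.0057, -0.997, 1.3082], [0.0, 0.0, 0.0, 1.0]]
```

View pics/top0.png

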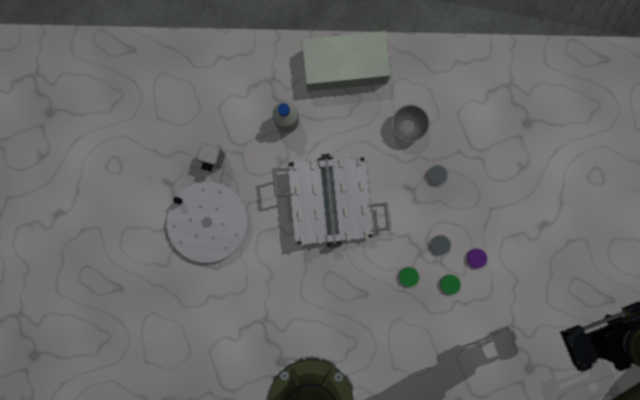

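View pics/side0.png

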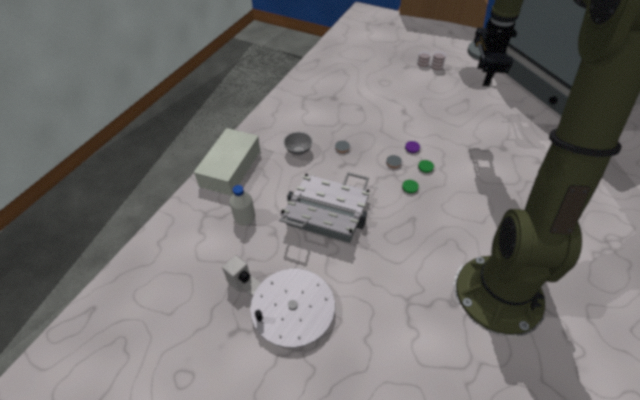

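Candidates for dishes (top view): grey discs at (436,175) and (439,245). Look-alikes are green at (408,277) and (450,285), and purple at (477,258). The grey rolls at side (424,62) and (438,62) stand far off. I choose the two grey discs and check them in a close crop.

```bash
cat > h.py <<'E'
from bench import ctrl
import cv2,numpy as np
def get(n): return ctrl.get_image(n)
def ray(d,p,z):
    R=d['world_to_cam'][:3,:3];t=d['world_to_cam'][:3,3]
    o=-R.T@t; v=R.T@np.linalg.inv(d['K'])@np.array([p[0],p[1],1.]); return (o+v*(z-o[2])/v[2])
def proj(d,P):
    c=d['world_to_cam'][:3,:3]@np.array(P)+d['world_to_cam'][:3,3]; q=d['K']@c; return q[:2]/q[2]
def crop(d,x,y,w,h,s,f):
    cv2.imwrite('pics/'+f,cv2.resize(d['image'][y:y+h,x:x+w,::-1],None,fx=s,fy=s,interpolation=cv2.INTER_CUBIC))
E
python3 - <<'E'
from h import *
d=get('top'); crop(d,250,145,200,150,4,'topc.png')
for p in [(436,175),(439,245)]: print(ray(d,p,.014), d['image'][p[1],p[0]])
crop(get('side'),240,100,200,150,4,'sidec.png')
crop(d,150,145,100,130,4,'topw.png')
E
```

```text
[ 0.5982146  -0.31955082  0.014     ] [64 71 72]
[ 0.41317308 -0.32824652  0.014     ] [61 67 68]
```

View pics/topc.png

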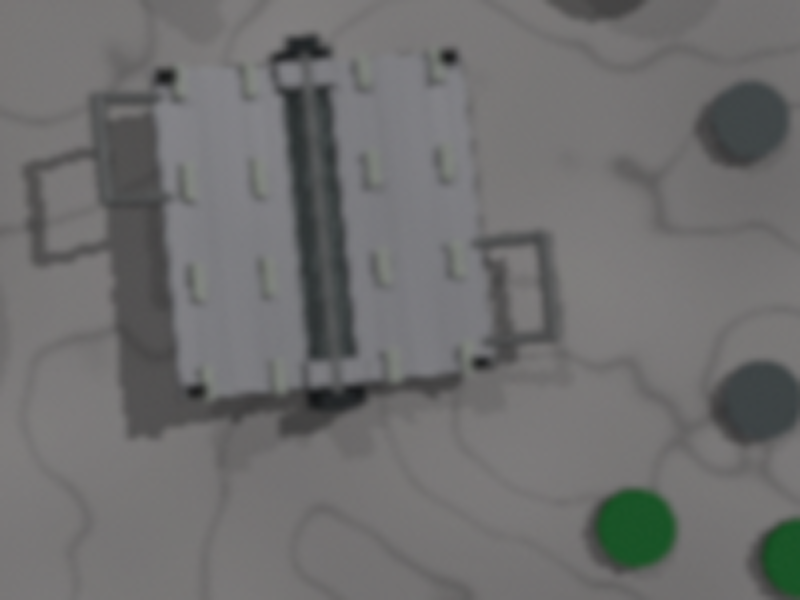

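View pics/sidec.png

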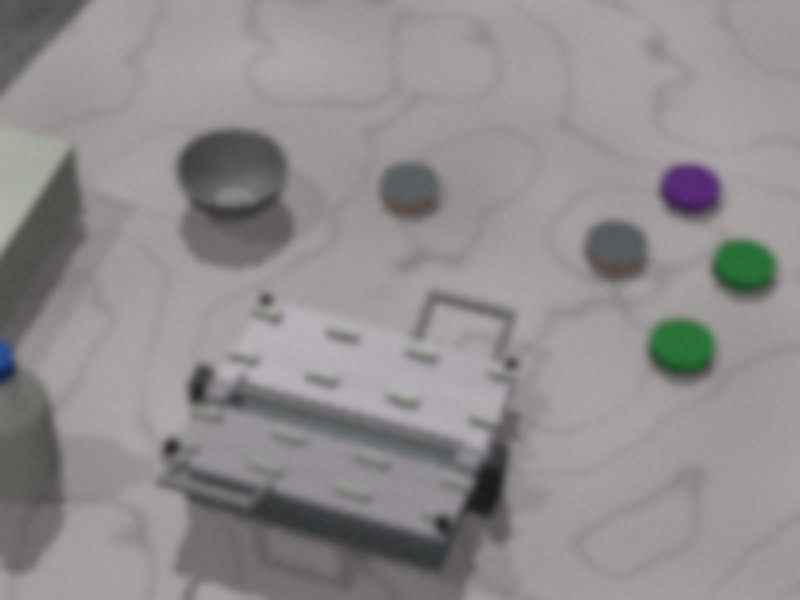

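View pics/topw.png

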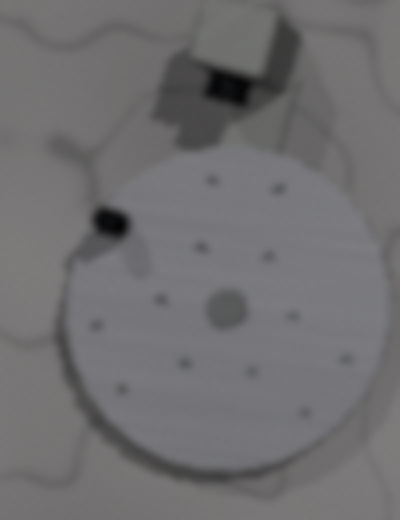

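The crop shows that both grey discs at (436,175) and (439,245) have brown base rims, so they are the dishes. There are only two. The tray lies right of the hinge with its stops visible, the cover is a little raised, and the wheel knob is at top (178,200).

```bash
cat >> h.py <<'E'
def f(c,o): return np.array(c)/4-.375+np.array(o)
def tri(d1,p1,d2,p2):
    A=[]
    for d,p in((d1,p1),(d2,p2)):
        M=d['K']@d['world_to_cam'][:3]; A+=[p[0]*M[2]-M[0],p[1]*M[2]-M[1]]
    A=np.array(A); return np.linalg.lstsq(A[:,:3],-A[:,3],rcond=None)[0]
E
python3 - <<'E'
from h import *
np.set_printoptions(precision=4,suppress=True)
t=get('top');s=get('side')
O=(250,145);S=(240,100);W=(150,145)
to=[(436,66),(446,164),(455,262),(467,357)];ti=[(362,73),(372,170),(381,267),(392,364)]
so=[(267,314),(343,334),(421,353),(503,373)];si=[(243,356),(322,377),(402,399),(485,420)]
A=np.array([ray(t,f(p,O),.043) for p in to+ti]);B=np.array([ray(s,f(p,S),.043) for p in so+si])
for P in(A,B):
    print('p1',P.mean(0),'xdir',np.polyfit(np.arange(4),(P[:4]+P[4:])[:,:2]/2,1)[0],'out',(P[:4]-P[4:]).mean(0))
print('tri',np.mean([tri(t,f(a,O),s,f(b,S)) for a,b in zip(to+ti,so+si)],0))
print('hinge',ray(t,f((305,50),O),.045),ray(t,f((335,397),O),.045))
print('tbar',ray(t,f((551,288),O),.045),tri(t,f((551,288),O),s,f((473,303),S)))
print('cbar',tri(t,f((100,148),O),s,f((213,497),S)))
for n,q,z in[('axis',(227,309),.03),('knob',(111,221),.074),('s0',(240,218),.035),('s1',(141,344),.035),('s2',(299,364.5),.035)]: print(n,ray(t,f(q,W),z))
for d,n in((t,'top'),(s,'side')):
    im=d['image'].astype(int);b=(im[...,2]-im[...,0]>3)&(im.max(2)<95)
    k,l,st,c=cv2.connectedComponentsWithStats(b.astype('uint8'))
    for i in range(1,k):
        if 150<st[i,4]<900: print(n,c[i],st[i],ray(d,c[i],.014))
E
```

```text
p1 [ 0.5287 -0.0986  0.043 ] xdir [-0.0629 -0.0076] out [ 0.0051 -0.048   0.    ]
p1 [ 0.5284 -0.0931  0.043 ] xdir [-0.0631 -0.0081] out [ 0.0052 -0.0474  0.    ]
tri [ 0.5299 -0.0988  0.0362]
hinge [ 0.6346 -0.0258  0.045 ] [ 0.4101 -0.0499  0.045 ]
tbar [ 0.4832 -0.1877  0.045 ] [ 0.4843 -0.1877  0.0421]
cbar [0.5603 0.1007 0.0907]
axis [0.4597 0.2822 0.03  ]
knob [0.5124 0.3479 0.074 ]
s0 [0.519  0.2749 0.035 ]
s1 [0.4356 0.336  0.035 ]
s2 [0.4246 0.2329 0.035 ]
top [325.9634 201.6677] [321 167  11  68 328] [ 0.5207 -0.0289  0.014 ]
top [333.1381 200.0672] [328 166  11  69 268] [ 0.5254 -0.0478  0.014 ]
top [437.087  174.5326] [428 166  19  19 276] [ 0.5995 -0.3224  0.014 ]
top [440.3132 244.6441] [431 236  19  19 281] [ 0.4142 -0.3317  0.014 ]
top [476.0543 258.1565] [467 249  20  20 313] [ 0.381  -0.4254  0.014 ]
top [408.6047 276.6824] [399 268  20  19 296] [ 0.3288 -0.2492  0.014 ]
top [450.064  284.1684] [441 275  19  20 297] [ 0.3119 -0.3575  0.014 ]
top [584.623  340.5218] [566 313  59  56 504] [ 0.1755 -0.7055  0.014 ]
side [489.7839  18.4935] [477   0  33  40 310] [ 0.3372 -1.4287  0.014 ]
```

```bash
cat >> h.py <<'E'
from scipy.spatial.transform import Rotation as Ro
NX=np.array([.9932,.1167]);NY=np.array([-.1167,.9932]);H=np.array([.522,-.0372])
def go(*tg):
    """deltas in present tool axes (mm, deg) to each (x,y,z,yawdeg of tool x)"""
    s=ctrl.get_state();R0=Ro.from_rotvec(s['tool_rot']);p=np.array(s['position'])
    print('t',round(s['time'],1),'p',np.round(p*1e3,1),'yaw',np.round(np.degrees(np.arctan2(*R0.as_matrix()[1::-1,0])),2),'w',round(s['grip_width']*87,1),'F',np.round(s['ft_force'],1),'g',round(s['grip_force'],1))
    for x,y,z,a in tg:
        Rt=Ro.from_euler('z',a,degrees=True)*Ro.from_euler('x',180,degrees=True)
        print(np.round(R0.inv().apply(np.array([x,y,z])-p)*1e3,1),np.round((R0.inv()*Rt).as_rotvec(degrees=True),1))
def dishes():
    for n in('top','side'):
        d=get(n);im=d['image'].astype(int);b=(im[...,2]-im[...,0]>3)&(im.max(2)<95)&(im[...,1]-im[...,0]<14)
        k,l,st,c=cv2.connectedComponentsWithStats(b.astype('uint8'))
        for i in range(1,k):
            if 150<st[i,4]<450 and st[i,2]<25 and st[i,3]<25: print(n,c[i].round(1),st[i,2:],ray(d,c[i],.014).round(4))
E
python3 -c "
from h import *
go((.414,-.330,.12,6.7),(.414,-.330,.004,6.7))"
```

```text
t 0.3 p [ 243.9 -602.3  222.2] yaw 22.05 w 86.6 F [ 0.1 -0.1  0.1] g 0.0
[ 259.9 -188.5  102.3] [-0.   0.  15.3]
[ 259.9 -188.4  218.3] [-0.   0.  15.3]
```

```bash
python3 -m handwheel '[{"x":0.1,"y":-0.07,"z":0.03,"wz":6},{"x":0.2,"y":-0.14,"z":0.08,"wz":12},{"x":0.2,"y":-0.14,"z":0.08,"wz":12},{"x":0.2,"y":-0.14,"z":0.08,"wz":12},{"x":0.26,"y":-0.1885,"z":0.102,"wz":15.3},{"x":0.26,"y":-0.1885,"z":0.102,"wz":15.3},{"x":0.26,"y":-0.1885,"z":0.102,"wz":15.3},{"x":0.26,"y":-0.1885,"z":0.102,"wz":15.3},{"x":0.26,"y":-0.1885,"z":0.102,"wz":15.3},{"x":0.26,"y":-0.1885,"z":0.102,"wz":15.3}]' 0.087 25
python3 - <<'E'
from h import *
go((.414,-.330,.004,6.7)); dishes(); crop(get('side'),340,90,160,120,4,'s2.png')
E
```

```text
t 0.3 p [ 243.9 -602.3  222.2] yaw 22.05 w 86.6 F [ 0.1 -0.1  0.1] g 0.0
[ 259.9 -188.4  218.3] [-0.   0.  15.3]
top [437.2 174.5] [ 19  18 270] [ 0.5996 -0.3228  0.014 ]
top [440.3 244.7] [ 19  19 286] [ 0.4141 -0.3317  0.014 ]
top [476.  258.2] [ 20  20 314] [ 0.3808 -0.4254  0.014 ]invalid input at $[0]: expected keys x, y, z, wx, wy, wz
```

View pics/s2.png

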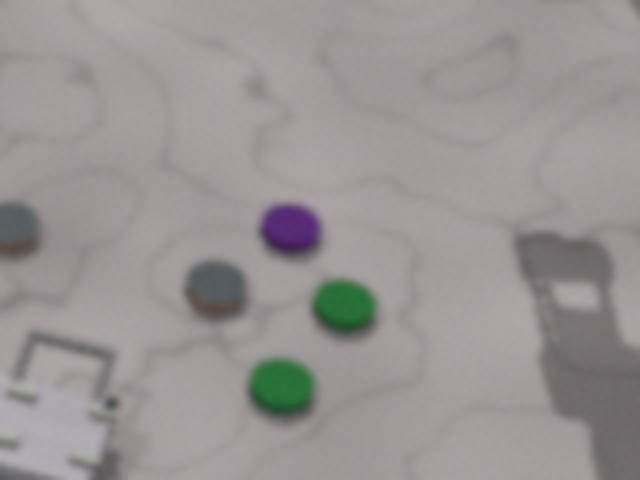

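The move was refused because every row needs all six keys. The crop shows the near dish at (216,290), with purple and green to its right, and the arm still at its start.

```bash
python3 -m handwheel '[{"x":0.1,"y":-0.07,"z":0.03,"wx":0,"wy":0,"wz":6},{"x":0.2,"y":-0.14,"z":0.08,"wx":0,"wy":0,"wz":12},{"x":0.26,"y":-0.1885,"z":0.102,"wx":0,"wy":0,"wz":15.3},{"x":0.26,"y":-0.1885,"z":0.102,"wx":0,"wy":0,"wz":15.3},{"x":0.26,"y":-0.1885,"z":0.102,"wx":0,"wy":0,"wz":15.3},{"x":0.26,"y":-0.1885,"z":0.102,"wx":0,"wy":0,"wz":15.3},{"x":0.26,"y":-0.1885,"z":0.102,"wx":0,"wy":0,"wz":15.3},{"x":0.26,"y":-0.1885,"z":0.102,"wx":0,"wy":0,"wz":15.3},{"x":0.26,"y":-0.1885,"z":0.102,"wx":0,"wy":0,"wz":15.3},{"x":0.26,"y":-0.1885,"z":0.102,"wx":0,"wy":0,"wz":15.3}]' 0.087 25
python3 - <<'E'
from h import *
go((.414,-.330,.004,6.7))
d=get('side');im=d['image'].astype(int)
for n in('side',):
    b=(im[...,2]-im[...,0]>-6)&(im.max(2)<115)&(im[...,1]-im[...,0]<14)&(im[...,2]-im[...,1]<14)
    k,l,st,c=cv2.connectedComponentsWithStats(b[130:180,370:420].astype('uint8'))
    for i in range(1,k):
        if st[i,4]>40: print(c[i]+[370,130],st[i],ray(d,c[i]+[370,130],.014))
print(im[162,394],im[167,394],im[150,380])
E
```

```text
time: 1.28
position: [0.4157, -0.3266, 0.1198]
tool_rot: [-3.134, -0.195, 0.001]
ft_force: [-0.2, -0.8, 0.2]
grip_width: 0.998
grip_force: 0.0
t 1.3 p [ 415.7 -326.6  119.8] yaw 7.13 w 86.9 F [-0.2 -0.8  0.2] g 0.0
[ -2.    3.3 115.8] [-0.1  0.   0.4]
[396.11578947 135.80350877] [ 12   0  28  18 285] [ 0.44960597 -0.44690794  0.014     ]
[393.78761062 160.45132743] [ 17  26  14  10 113] [ 0.41441212 -0.32776562  0.014     ]
[90 95 98] [92 77 70] [166 160 161]
```

```bash
python3 -m handwheel '[{"x":-0.002,"y":0.0025,"z":0.04,"wx":0,"wy":0,"wz":0},{"x":-0.002,"y":0.0025,"z":0.08,"wx":0,"wy":0,"wz":0},{"x":-0.002,"y":0.0025,"z":0.1,"wx":0,"wy":0,"wz":0},{"x":-0.002,"y":0.0025,"z":0.117,"wx":0,"wy":0,"wz":0},{"x":-0.002,"y":0.0025,"z":0.117,"wx":0,"wy":0,"wz":0},{"x":-0.002,"y":0.0025,"z":0.117,"wx":0,"wy":0,"wz":0}]' 0.087 30
python3 -m handwheel '[{"x":0,"y":0,"z":0,"wx":0,"wy":0,"wz":0},{"x":0,"y":0,"z":0,"wx":0,"wy":0,"wz":0},{"x":0,"y":0,"z":0,"wx":0,"wy":0,"wz":0},{"x":0,"y":0,"z":0,"wx":0,"wy":0,"wz":0},{"x":0,"y":0,"z":0,"wx":0,"wy":0,"wz":0},{"x":0,"y":0,"z":0,"wx":0,"wy":0,"wz":0}]' 0.03 30
python3 -c "
from h import *
go((.4653,-.1059,.1,6.7),(.4653,-.1059,.042,6.7))"
```

```text
time: 1.83
position: [0.4115, -0.3351, 0.0035]
tool_rot: [3.136, 0.18, -0.001]
ft_force: [-0.2, -0.6, 0.4]
grip_width: 1.0
grip_force: 0.0
time: 2.33
position: [0.4125, -0.333, 0.0038]
tool_rot: [3.136, 0.185, 0.0]
ft_force: [-0.1, 0.4, -0.3]
grip_width: 0.63
grip_force: 0.0
t 2.3 p [ 412.5 -333.     3.8] yaw 6.75 w 54.8 F [-0.1  0.4 -0.3] g 0.0
[  79.1 -219.3  -96.3] [ 0. -0.  0.]
[  79.1 -219.3  -38.3] [ 0. -0.  0.]
```

```bash
python3 -m handwheel '[{"x":0,"y":0,"z":0,"wx":0,"wy":0,"wz":0},{"x":0,"y":0,"z":0,"wx":0,"wy":0,"wz":0},{"x":0,"y":0,"z":0,"wx":0,"wy":0,"wz":0},{"x":0,"y":0,"z":0,"wx":0,"wy":0,"wz":0}]' 0.03 30
python3 -m handwheel '[{"x":0,"y":0,"z":-0.03,"wx":0,"wy":0,"wz":0},{"x":0,"y":0,"z":-0.06,"wx":0,"wy":0,"wz":0},{"x":0,"y":0,"z":-0.09,"wx":0,"wy":0,"wz":0},{"x":0,"y":0,"z":-0.096,"wx":0,"wy":0,"wz":0},{"x":0,"y":0,"z":-0.096,"wx":0,"wy":0,"wz":0}]'
python3 -c "
from h import *
go((.4653,-.1059,.1,6.7),(.4653,-.1059,.042,6.7))"
```

```text
time: 2.67
position: [0.4126, -0.333, 0.0037]
tool_rot: [3.136, 0.185, 0.0]
ft_force: [-1.1, 0.3, 1.9]
grip_width: 0.587
grip_force: 30.0
time: 3.08
position: [0.4141, -0.3341, 0.1022]
tool_rot: [3.132, 0.185, 0.006]
ft_force: [-1.2, -1.0, -0.9]
grip_width: 0.584
grip_force: 30.0
t 3.1 p [ 414.1 -334.1  102.2] yaw 6.75 w 50.8 F [-1.2 -1.  -0.9] g 30.0
[  77.6 -220.7    1.5] [ 0.2 -0.2  0. ]
[  77.4 -220.9   59.5] [ 0.2 -0.2  0. ]
```

```bash
python3 -m handwheel '[{"x":0.01,"y":-0.03,"z":0,"wx":0,"wy":0,"wz":0},{"x":0.025,"y":-0.07,"z":0,"wx":0,"wy":0,"wz":0},{"x":0.04,"y":-0.11,"z":0,"wx":0,"wy":0,"wz":0},{"x":0.054,"y":-0.15,"z":0,"wx":0,"wy":0,"wz":0},{"x":0.068,"y":-0.19,"z":0.01,"wx":0,"wy":0,"wz":0},{"x":0.079,"y":-0.2193,"z":0.02,"wx":0,"wy":0,"wz":0},{"x":0.079,"y":-0.2193,"z":0.03,"wx":0,"wy":0,"wz":0},{"x":0.079,"y":-0.2193,"z":0.03,"wx":0,"wy":0,"wz":0},{"x":0.079,"y":-0.2193,"z":0.03,"wx":0,"wy":0,"wz":0},{"x":0.079,"y":-0.2193,"z":0.03,"wx":0,"wy":0,"wz":0}]'
python3 - <<'E'
from h import *
go((.4653,-.1059,.042,6.7))
a=get('side')['image'][155:245,295:395];b=get('top')['image'][145:245,320:420]
a,b=[cv2.resize(i[:,:,::-1],(400,int(4*i.shape[0])),interpolation=cv2.INTER_CUBIC) for i in(a,b)]
cv2.imwrite('pics/p0.png',np.hstack([a,b[:360]]))
E
```

```text
time: 3.92
position: [0.4645, -0.1074, 0.0691]
tool_rot: [3.136, 0.181, -0.002]
ft_force: [-0.1, 0.5, -0.3]
grip_width: 0.583
grip_force: 30.0
t 3.9 p [ 464.5 -107.4   69.1] yaw 6.61 w 50.8 F [-0.1  0.5 -0.3] g 30.0
[ 1.  -1.4 27. ] [-0.   0.1 -0.1]
```

View pics/p0.png

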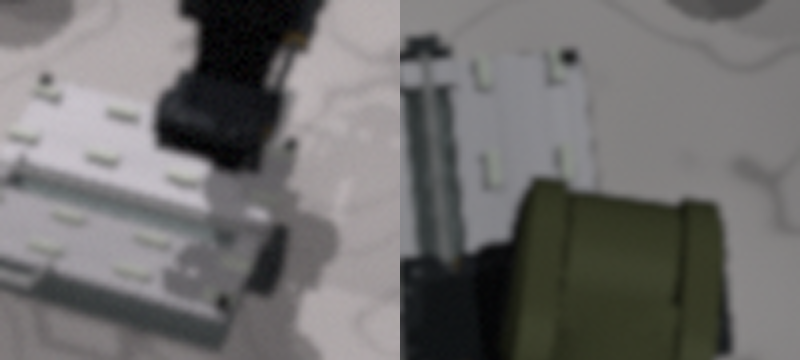

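The view shows the gripper over pocket 0 at side crop (230,200), with the dish hidden behind the fingers, so I lower it by feel.

```bash
python3 -m handwheel '[{"x":0,"y":-0.0014,"z":0.01,"wx":0,"wy":0,"wz":0},{"x":0,"y":-0.0014,"z":0.018,"wx":0,"wy":0,"wz":0},{"x":0,"y":-0.0014,"z":0.022,"wx":0,"wy":0,"wz":0},{"x":0,"y":-0.0014,"z":0.025,"wx":0,"wy":0,"wz":0},{"x":0,"y":-0.0014,"z":0.0275,"wx":0,"wy":0,"wz":0},{"x":0,"y":-0.0014,"z":0.0275,"wx":0,"wy":0,"wz":0},{"x":0,"y":-0.0014,"z":0.0275,"wx":0,"wy":0,"wz":0}]'
python3 -c "
from h import *
go((.4653,-.1059,.041,6.7))"
```

```text
time: 4.6
position: [0.4649, -0.1044, 0.0419]
tool_rot: [-3.136, -0.185, 0.001]
ft_force: [-0.9, -0.6, -0.7]
grip_width: 0.6
grip_force: 3.0
t 4.6 p [ 464.9 -104.4   41.9] yaw 6.75 w 52.2 F [-0.9 -0.6 -0.7] g 3.0
[0.2 1.5 0.9] [-0.   0.   0.1]
```

```bash
python3 -m handwheel '[{"x":0,"y":0.001,"z":0,"wx":0,"wy":0,"wz":0},{"x":0,"y":0.001,"z":0,"wx":0,"wy":0,"wz":0},{"x":0,"y":0.001,"z":0,"wx":0,"wy":0,"wz":0}]' 0.066
python3 -m handwheel '[{"x":0,"y":0.001,"z":-0.03,"wx":0,"wy":0,"wz":0},{"x":0,"y":0.001,"z":-0.06,"wx":0,"wy":0,"wz":0},{"x":0,"y":0.05,"z":-0.07,"wx":0,"wy":0,"wz":0},{"x":0.03,"y":0.09,"z":-0.07,"wx":0,"wy":0,"wz":0},{"x":0.06,"y":0.13,"z":-0.07,"wx":0,"wy":0,"wz":0},{"x":0.08,"y":0.17,"z":-0.07,"wx":0,"wy":0,"wz":0},{"x":0.1,"y":0.21,"z":-0.07,"wx":0,"wy":0,"wz":0},{"x":0.107,"y":0.23,"z":-0.07,"wx":0,"wy":0,"wz":0},{"x":0.107,"y":0.23,"z":-0.07,"wx":0,"wy":0,"wz":0}]'
python3 - <<'E'
from h import *
go((.598,-.3215,.004,6.7))
dishes()
a=get('side')['image'][155:245,295:395];b=get('top')['image'][145:245,320:420]
a,b=[cv2.resize(i[:,:,::-1],(400,int(4*i.shape[0])),interpolation=cv2.INTER_CUBIC) for i in(a,b)]
cv2.imwrite('pics/p1.png',np.hstack([a,b[:360]]))
E
```

```text
time: 4.85
position: [0.4655, -0.1056, 0.0424]
tool_rot: [3.136, 0.185, 0.001]
ft_force: [1.0, 0.0, -0.0]
grip_width: 0.718
grip_force: 0.0
time: 5.6
position: [0.5995, -0.3291, 0.111]
tool_rot: [3.133, 0.175, 0.001]
ft_force: [-1.3, -0.9, 0.7]
grip_width: 0.757
grip_force: 0.0
t 5.6 p [ 599.5 -329.1  111. ] yaw 6.38 w 65.8 F [-1.3 -0.9  0.7] g 0.0
[ -0.7  -8.1 107. ] [ 0.2 -0.  -0.3]
top [355.5 222.5] [ 22  24 363] [ 0.4675 -0.1079  0.014 ]
side [338.  108.5] [ 24  16 177] [ 0.6977 -0.4957  0.014 ]
```

View pics/p1.png

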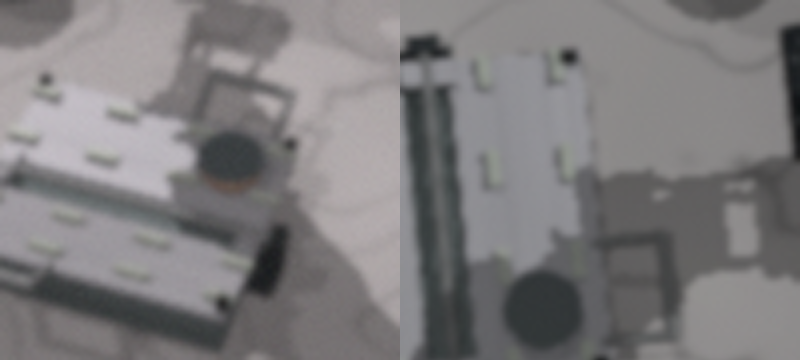

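The dish sits at top crop (543,309), full px (355.6,222.1), lid up in pocket 0. I check that it is level and proceed to dish 2.

```bash
python3 -m handwheel '[{"x":0,"y":0,"z":0,"wx":0,"wy":0,"wz":0},{"x":0,"y":0,"z":0,"wx":0,"wy":0,"wz":0}]' 0.087
python3 - <<'E'
from h import *
go((.598,-.3215,.004,6.7))
t=get('top');s=get('side')
print(ray(t,(355.6,222.1),.051),ray(s,(295+230/4,155+158/4),.051))
im=s['image'];crop(s,310,110,80,60,4,'x.png')
E
```

```text
time: 5.97
position: [0.5984, -0.3194, 0.1126]
tool_rot: [-3.136, -0.188, -0.0]
ft_force: [1.4, -0.1, -0.0]
grip_width: 0.839
grip_force: 0.0
t 6.0 p [ 598.4 -319.4  112.6] yaw 6.87 w 73.0 F [ 1.4 -0.1 -0. ] g 0.0
[ -0.6   2.1 108.6] [-0.  -0.   0.2]
[ 0.46707701 -0.10558156  0.051     ] [ 0.4663629  -0.10011037  0.051     ]
```

```bash
python3 - <<'E'
from h import *
s=get('side');crop(s,290,110,110,80,5,'x2.png');print(proj(s,(.598,-.3215,.014)))
E
```

```text
[342.81195669 144.99792235]
```

View pics/x2.png

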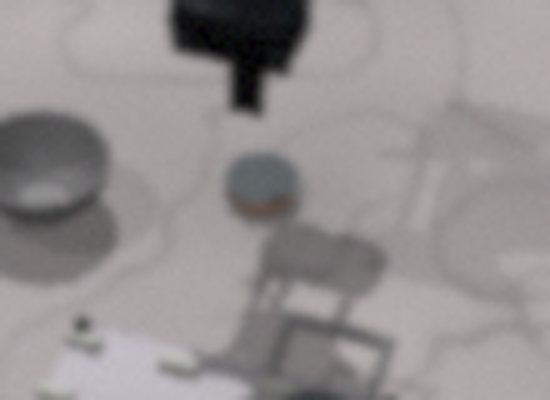

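The dish lid centre is at side (342.6,146), which matches the expected (342.8,145). It is undisturbed.

```bash
python3 -m handwheel '[{"x":0,"y":0.002,"z":0.04,"wx":0,"wy":0,"wz":0},{"x":0,"y":0.002,"z":0.075,"wx":0,"wy":0,"wz":0},{"x":0,"y":0.002,"z":0.095,"wx":0,"wy":0,"wz":0},{"x":0,"y":0.002,"z":0.1085,"wx":0,"wy":0,"wz":0},{"x":0,"y":0.002,"z":0.1085,"wx":0,"wy":0,"wz":0},{"x":0,"y":0.002,"z":0.1085,"wx":0,"wy":0,"wz":0}]' 0.087 30
python3 -m handwheel '[{"x":0,"y":0,"z":0,"wx":0,"wy":0,"wz":0},{"x":0,"y":0,"z":0,"wx":0,"wy":0,"wz":0},{"x":0,"y":0,"z":0,"wx":0,"wy":0,"wz":0},{"x":0,"y":0,"z":0,"wx":0,"wy":0,"wz":0},{"x":0,"y":0,"z":0,"wx":0,"wy":0,"wz":0},{"x":0,"y":0,"z":0,"wx":0,"wy":0,"wz":0},{"x":0,"y":0,"z":0,"wx":0,"wy":0,"wz":0},{"x":0,"y":0,"z":0,"wx":0,"wy":0,"wz":0},{"x":0,"y":0,"z":0,"wx":0,"wy":0,"wz":0}]' 0.03 30
python3 -c "
from h import *
go((.593,-.0935,.1,6.7),(.593,-.0935,.042,6.7))"
```

```text
time: 6.62
position: [0.5992, -0.3232, 0.0041]
tool_rot: [3.136, 0.185, 0.001]
ft_force: [0.6, 0.2, -0.3]
grip_width: 0.999
grip_force: 0.0
time: 7.37
position: [0.5987, -0.3233, 0.0036]
tool_rot: [3.136, 0.185, -0.0]
ft_force: [0.4, -0.1, 1.1]
grip_width: 0.588
grip_force: 30.0
t 7.4 p [ 598.7 -323.3    3.6] yaw 6.75 w 51.2 F [ 0.4 -0.1  1.1] g 30.0
[  21.4 -228.9  -96.4] [0. 0. 0.]
[  21.4 -228.9  -38.4] [0. 0. 0.]
```

```bash
python3 -m handwheel '[{"x":0,"y":0,"z":-0.03,"wx":0,"wy":0,"wz":0},{"x":0,"y":0,"z":-0.065,"wx":0,"wy":0,"wz":0},{"x":0.004,"y":-0.03,"z":-0.09,"wx":0,"wy":0,"wz":0},{"x":0.008,"y":-0.07,"z":-0.095,"wx":0,"wy":0,"wz":0},{"x":0.012,"y":-0.11,"z":-0.095,"wx":0,"wy":0,"wz":0},{"x":0.016,"y":-0.15,"z":-0.09,"wx":0,"wy":0,"wz":0},{"x":0.02,"y":-0.19,"z":-0.085,"wx":0,"wy":0,"wz":0},{"x":0.0217,"y":-0.22,"z":-0.075,"wx":0,"wy":0,"wz":0},{"x":0.0217,"y":-0.2314,"z":-0.07,"wx":0,"wy":0,"wz":0},{"x":0.0217,"y":-0.2314,"z":-0.065,"wx":0,"wy":0,"wz":0}]'
python3 -m handwheel '[{"x":0,"y":0,"z":0,"wx":0,"wy":0,"wz":0},{"x":0,"y":0,"z":0,"wx":0,"wy":0,"wz":0}]'
python3 -c "
from h import *
go((.593,-.091,.0417,6.7))"
```

```text
time: 8.2
position: [0.5927, -0.0859, 0.0682]
tool_rot: [-3.134, -0.196, 0.001]
ft_force: [1.2, -0.1, -0.1]
grip_width: 0.589
grip_force: 30.0
time: 8.37
position: [0.5929, -0.0937, 0.0682]
tool_rot: [3.135, 0.181, -0.001]
ft_force: [-0.1, -0.3, 0.1]
grip_width: 0.588
grip_force: 30.0
t 8.4 p [592.9 -93.7  68.2] yaw 6.59 w 51.1 F [-0.1 -0.3  0.1] g 30.0
[ 0.5 -2.7 26.5] [ 0.1  0.  -0.1]
```

```bash
python3 -m handwheel '[{"x":0,"y":0,"z":0.01,"wx":0,"wy":0,"wz":0},{"x":0,"y":0,"z":0.018,"wx":0,"wy":0,"wz":0},{"x":0,"y":0,"z":0.022,"wx":0,"wy":0,"wz":0},{"x":0,"y":0,"z":0.025,"wx":0,"wy":0,"wz":0},{"x":0,"y":0,"z":0.027,"wx":0,"wy":0,"wz":0},{"x":0,"y":0,"z":0.027,"wx":0,"wy":0,"wz":0},{"x":0,"y":0,"z":0.027,"wx":0,"wy":0,"wz":0}]'
python3 -m handwheel '[{"x":0,"y":0,"z":0,"wx":0,"wy":0,"wz":0},{"x":0,"y":0,"z":0,"wx":0,"wy":0,"wz":0},{"x":0,"y":0,"z":0,"wx":0,"wy":0,"wz":0},{"x":0,"y":0,"z":0,"wx":0,"wy":0,"wz":0}]' 0.066
python3 -m handwheel '[{"x":0,"y":0,"z":-0.03,"wx":0,"wy":0,"wz":0},{"x":0,"y":0,"z":-0.06,"wx":0,"wy":0,"wz":0},{"x":0,"y":0,"z":-0.1,"wx":0,"wy":0,"wz":0},{"x":0,"y":0,"z":-0.14,"wx":0,"wy":0,"wz":0},{"x":0,"y":0,"z":-0.16,"wx":0,"wy":0,"wz":0},{"x":0,"y":0.04,"z":-0.16,"wx":0,"wy":0,"wz":0},{"x":0,"y":0.08,"z":-0.16,"wx":0,"wy":0,"wz":0},{"x":0,"y":0.12,"z":-0.16,"wx":0,"wy":0,"wz":0},{"x":0,"y":0.15,"z":-0.16,"wx":0,"wy":0,"wz":0},{"x":0,"y":0.15,"z":-0.16,"wx":0,"wy":0,"wz":0}]' 0.05
python3 - <<'E'
from h import *
go()
a=get('side')['image'][155:245,295:395];b=get('top')['image'][145:245,250:400]
crop(get('side'),275,140,125,100,4,'a.png');crop(get('top'),250,145,150,100,4,'b.png')
A=cv2.imread('pics/a.png');B=cv2.imread('pics/b.png');cv2.imwrite('pics/p2.png',cv2.resize(np.hstack([A[:,:],B]),None,fx=.72,fy=.72))
t=get('top');s=get('side')
print('bar fwd', [ (proj(t,(*(H+NX*.055+NY*.142*np.cos(q)),.045+.142*np.sin(q))).round(1),proj(s,(*(H+NX*.055+NY*.142*np.cos(q)),.045+.142*np.sin(q))).round(1),q) for q in (.1,.2,.3,.4,.5)])
E
```

```text
time: 8.95
position: [0.5933, -0.0909, 0.0416]
tool_rot: [3.136, 0.185, 0.001]
ft_force: [0.4, 0.9, -0.8]
grip_width: 0.59
grip_force: 30.0
time: 9.28
position: [0.5932, -0.0909, 0.0417]
tool_rot: [3.136, 0.185, 0.001]
ft_force: [1.4, -0.3, 0.1]
grip_width: 0.741
grip_force: 0.0
time: 10.12
position: [0.6089, -0.2502, 0.2008]
tool_rot: [3.132, 0.167, -0.002]
ft_force: [-0.1, -1.8, -0.2]
grip_width: 0.577
grip_force: 0.0
t 10.1 p [ 608.9 -250.2  200.8] yaw 6.1 w 50.2 F [-0.1 -1.8 -0.2] g 0.0
bar fwd [(array([272.6, 183.8]), array([290.8, 232.9]), 0.1), (array([272.9, 183.1]), array([290.8, 229.3]), 0.2), (array([273.8, 182.4]), array([291. , 225.3]), 0.3), (array([275.3, 181.6]), array([291.4, 221. ]), 0.4), (array([277.3, 180.8]), array([292. , 216.4]), 0.5)]
```

View pics/p2.png

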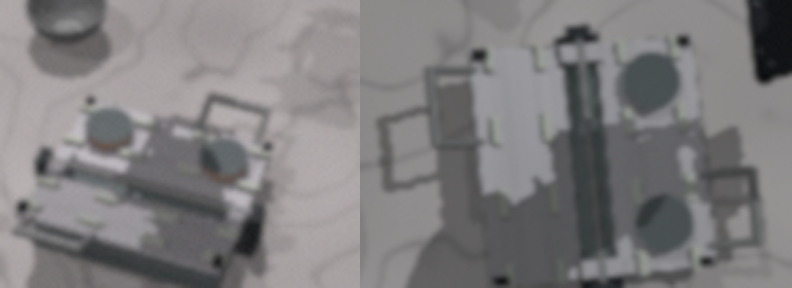

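Both dishes are seated lid up in pockets 0 and 2, at p2.png right (650,82) and (664,222). The cover bar at (450,105) there is raised about 0.33 rad.

```bash
python3 -m handwheel '[{"x":0,"y":0,"z":0,"wx":0,"wy":0,"wz":0},{"x":0,"y":-0.04,"z":0,"wx":0,"wy":0,"wz":0},{"x":0,"y":-0.08,"z":0,"wx":0,"wy":0,"wz":0},{"x":0,"y":-0.12,"z":0,"wx":0,"wy":0,"wz":0},{"x":0,"y":-0.16,"z":0,"wx":0,"wy":0,"wz":0},{"x":0,"y":-0.2,"z":0,"wx":0,"wy":0,"wz":0},{"x":0,"y":-0.24,"z":0,"wx":0,"wy":0,"wz":0},{"x":-0.005,"y":-0.28,"z":0,"wx":0,"wy":0,"wz":0},{"x":-0.01,"y":-0.32,"z":0,"wx":0,"wy":0,"wz":0},{"x":-0.01,"y":-0.335,"z":0,"wx":0,"wy":0,"wz":0}]' 0.03
python3 -m handwheel '[{"x":0,"y":0,"z":0,"wx":0,"wy":0,"wz":0},{"x":0,"y":0,"z":0,"wx":0,"wy":0,"wz":0},{"x":0,"y":0,"z":0,"wx":0,"wy":0,"wz":0}]'
python3 -c "
from h import *
go((.5605,.1018,.072,6.7))"
```

```text
time: 11.25
position: [0.5586, 0.1005, 0.2023]
tool_rot: [-3.132, -0.201, -0.001]
ft_force: [0.4, 1.0, 0.4]
grip_width: 0.345
grip_force: 0.0
time: 11.5
position: [0.5615, 0.0904, 0.2016]
tool_rot: [3.135, 0.184, 0.0]
ft_force: [1.2, -0.6, 0.3]
grip_width: 0.345
grip_force: 0.0
t 11.5 p [561.5  90.4 201.6] yaw 6.7 w 30.0 F [ 1.2 -0.6  0.3] g 0.0
[  0.3 -11.6 129.6] [ 0.1 -0.   0. ]
```

```bash
python3 -m handwheel '[{"x":0,"y":-0.0105,"z":0.03,"wx":0,"wy":0,"wz":0},{"x":0,"y":-0.0105,"z":0.06,"wx":0,"wy":0,"wz":0},{"x":0,"y":-0.0105,"z":0.09,"wx":0,"wy":0,"wz":0},{"x":0,"y":-0.0105,"z":0.11,"wx":0,"wy":0,"wz":0},{"x":0,"y":-0.0105,"z":0.12,"wx":0,"wy":0,"wz":0},{"x":0,"y":-0.0105,"z":0.1295,"wx":0,"wy":0,"wz":0},{"x":0,"y":-0.0105,"z":0.1295,"wx":0,"wy":0,"wz":0},{"x":0,"y":-0.0105,"z":0.1295,"wx":0,"wy":0,"wz":0}]' 0.03 15
python3 -m handwheel '[{"x":0,"y":0,"z":0,"wx":0,"wy":0,"wz":0},{"x":0,"y":0,"z":0,"wx":0,"wy":0,"wz":0},{"x":0,"y":0,"z":0,"wx":0,"wy":0,"wz":0},{"x":0,"y":0,"z":0,"wx":0,"wy":0,"wz":0},{"x":0,"y":0,"z":0,"wx":0,"wy":0,"wz":0},{"x":0,"y":0,"z":0,"wx":0,"wy":0,"wz":0}]' 0 15
python3 -c "
from h import *
go((.5605,.1018,.072,6.7))"
```

```text
time: 12.17
position: [0.5609, 0.1015, 0.0727]
tool_rot: [3.136, 0.183, 0.001]
ft_force: [0.0, -0.0, 0.6]
grip_width: 0.345
grip_force: 0.0
time: 12.67
position: [0.5609, 0.1005, 0.0724]
tool_rot: [3.134, 0.183, 0.002]
ft_force: [1.3, -3.5, -0.6]
grip_width: 0.1
grip_force: 14.9
t 12.7 p [560.9 100.5  72.4] yaw 6.69 w 8.7 F [ 1.3 -3.5 -0.6] g 14.9
[-0.2 -1.4  0.4] [ 0.1 -0.1 -0. ]
```

```bash
python3 -m handwheel '[{"x":0,"y":0.006,"z":-0.0125,"wx":0,"wy":0,"wz":0},{"x":0,"y":0.012,"z":-0.0257,"wx":0,"wy":0,"wz":0},{"x":0,"y":0.02,"z":-0.0375,"wx":0,"wy":0,"wz":0},{"x":0,"y":0.0288,"z":-0.0485,"wx":0,"wy":0,"wz":0},{"x":0,"y":0.0498,"z":-0.0676,"wx":0,"wy":0,"wz":0},{"x":0,"y":0.0742,"z":-0.082,"wx":0,"wy":0,"wz":0},{"x":0,"y":0.101,"z":-0.0913,"wx":0,"wy":0,"wz":0},{"x":0,"y":0.101,"z":-0.0913,"wx":0,"wy":0,"wz":0},{"x":0,"y":0.101,"z":-0.0913,"wx":0,"wy":0,"wz":0}]' 0 25
python3 -c "
from h import *
go()
p=np.array(ctrl.get_state()['position'][:2])-H;print(p@NX,p@NY)"
```

```text
time: 13.42
position: [0.5723, -0.0022, 0.161]
tool_rot: [3.135, 0.177, -0.001]
ft_force: [6.1, -4.0, -15.1]
grip_width: 0.102
grip_force: 25.8
t 13.4 p [572.3  -2.2 161. ] yaw 6.47 w 8.8 F [  6.1  -4.  -15.1] g 25.8
0.053999352620100936 0.028911911132579415
```

```bash
python3 -m handwheel '[{"x":0,"y":0.0281,"z":-0.001,"wx":0,"wy":0,"wz":0},{"x":0,"y":0.0563,"z":0.001,"wx":0,"wy":0,"wz":0},{"x":0,"y":0.0837,"z":0.0085,"wx":0,"wy":0,"wz":0},{"x":0,"y":0.109,"z":0.021,"wx":0,"wy":0,"wz":0},{"x":0,"y":0.12,"z":0.029,"wx":0,"wy":0,"wz":0},{"x":0,"y":0.1313,"z":0.0385,"wx":0,"wy":0,"wz":0},{"x":0,"y":0.141,"z":0.049,"wx":0,"wy":0,"wz":0},{"x":0,"y":0.1497,"z":0.06,"wx":0,"wy":0,"wz":0},{"x":0,"y":0.1497,"z":0.06,"wx":0,"wy":0,"wz":0},{"x":0,"y":0.1497,"z":0.06,"wx":0,"wy":0,"wz":0}]' 0 25
python3 -c "
from h import *
go()
p=np.array(ctrl.get_state()['position'][:2])-H;print(p@NX,p@NY)"
```

```text
time: 14.25
position: [0.5894, -0.1456, 0.1016]
tool_rot: [-3.134, -0.187, 0.002]
ft_force: [1.2, 3.9, -5.2]
grip_width: 0.092
grip_force: 25.2
t 14.2 p [ 589.4 -145.6  101.6] yaw 6.82 w 8.0 F [ 1.2  3.9 -5.2] g 25.2
0.0542664400348493 -0.11554728657184149
```

```bash
python3 -m handwheel '[{"x":0,"y":0.0074,"z":0.0121,"wx":0,"wy":0,"wz":0},{"x":0,"y":0.0138,"z":0.0249,"wx":0,"wy":0,"wz":0},{"x":0,"y":0.0185,"z":0.038,"wx":0,"wy":0,"wz":0},{"x":0,"y":0.0223,"z":0.0515,"wx":0,"wy":0,"wz":0},{"x":0,"y":0.0235,"z":0.058,"wx":0,"wy":0,"wz":0},{"x":0,"y":0.0242,"z":0.065,"wx":0,"wy":0,"wz":0},{"x":0,"y":0.0244,"z":0.07,"wx":0,"wy":0,"wz":0},{"x":0,"y":0.0244,"z":0.073,"wx":0,"wy":0,"wz":0},{"x":0,"y":0.0244,"z":0.073,"wx":0,"wy":0,"wz":0}]' 0 25
python3 -c "
from h import *
go()
p=np.array(ctrl.get_state()['position'][:2])-H;print(p@NX,p@NY)"
```

```text
time: 15.0
position: [0.5926, -0.1715, 0.0302]
tool_rot: [3.135, 0.185, 0.001]
ft_force: [0.4, 2.3, -2.6]
grip_width: 0.085
grip_force: 25.1
t 15.0 p [ 592.6 -171.5   30.2] yaw 6.76 w 7.4 F [ 0.4  2.3 -2.6] g 25.1
0.05444399733415645 -0.14161524503744596
```

```bash
python3 -m handwheel '[{"x":0,"y":0,"z":0.002,"wx":0,"wy":0,"wz":0},{"x":0,"y":0,"z":0.004,"wx":0,"wy":0,"wz":0},{"x":0,"y":0,"z":0.006,"wx":0,"wy":0,"wz":0},{"x":0,"y":0,"z":0.006,"wx":0,"wy":0,"wz":0}]' 0 25
python3 -c "
from h import *
go()
t=get('top');s=get('side')
crop(s,275,140,125,100,4,'a.png');crop(t,250,145,150,100,4,'b.png')
A=cv2.imread('pics/a.png');B=cv2.imread('pics/b.png');cv2.imwrite('pics/p3.png',cv2.resize(np.hstack([A,B]),None,fx=.72,fy=.72))"
```

```text
time: 15.33
position: [0.5927, -0.1719, 0.0244]
tool_rot: [3.135, 0.184, 0.001]
ft_force: [0.8, 0.4, 0.3]
grip_width: 0.083
grip_force: 25.4
t 15.3 p [ 592.7 -171.9   24.4] yaw 6.73 w 7.3 F [0.8 0.4 0.3] g 25.4
```

View pics/p3.png

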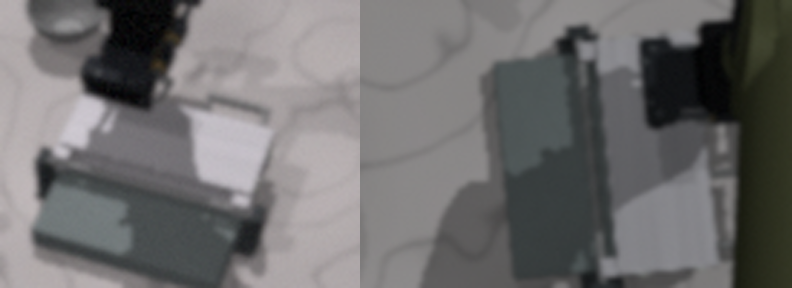

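The cover is closed over the tray, with its back face showing at right (650,180). I press a little to feel the stop.

```bash
python3 -m handwheel '[{"x":0,"y":0,"z":0.001,"wx":0,"wy":0,"wz":0},{"x":0,"y":0,"z":0.002,"wx":0,"wy":0,"wz":0},{"x":0,"y":0,"z":0.003,"wx":0,"wy":0,"wz":0},{"x":0,"y":0,"z":0.003,"wx":0,"wy":0,"wz":0}]' 0 25
python3 -c "
from h import *
go()"
```

```text
time: 15.77
position: [0.5927, -0.172, 0.0214]
tool_rot: [3.135, 0.184, 0.001]
ft_force: [1.1, -1.3, 0.8]
grip_width: 0.081
grip_force: 25.3
t 15.8 p [ 592.7 -172.    21.4] yaw 6.72 w 7.1 F [ 1.1 -1.3  0.8] g 25.3
```

```bash
python3 -m handwheel '[{"x":0,"y":0,"z":0.001,"wx":0,"wy":0,"wz":0},{"x":0,"y":0,"z":0.002,"wx":0,"wy":0,"wz":0},{"x":0,"y":0,"z":0.003,"wx":0,"wy":0,"wz":0},{"x":0,"y":0,"z":0.003,"wx":0,"wy":0,"wz":0}]' 0 25
python3 -m handwheel '[{"x":0,"y":0,"z":0.001,"wx":0,"wy":0,"wz":0},{"x":0,"y":0,"z":0.002,"wx":0,"wy":0,"wz":0},{"x":0,"y":0,"z":0.003,"wx":0,"wy":0,"wz":0},{"x":0,"y":0,"z":0.003,"wx":0,"wy":0,"wz":0}]' 0 25
python3 -c "
from h import *
s=get('side')
go()
hsv=s['image'];b=(hsv.max(2)>185)
P=lambda a,u,z:proj(s,(*(H+NX*a+NY*u),z)).round(1)
print('far outer plate edge', P(-.1,-.1,.045),P(-.1,-.1,.06), P(0,-.1,.05))
crop(s,295,150,100,75,8,'p4.png')"
```

```text
time: 16.1
position: [0.5928, -0.172, 0.0183]
tool_rot: [3.135, 0.184, 0.001]
ft_force: [1.1, -2.6, 0.6]
grip_width: 0.081
grip_force: 25.2
time: 16.43
position: [0.5927, -0.1721, 0.0157]
tool_rot: [3.135, 0.184, 0.001]
ft_force: [0.1, -4.0, 4.0]
grip_width: 0.084
grip_force: 25.7
t 16.5 p [ 592.7 -172.    15.7] yaw 6.72 w 7.4 F [ 0.4 -5.1  3.8] g 25.7
far outer plate edge [368.4 188.6] [368.8 185.3] [337.3 179.4]
```

View pics/p4.png

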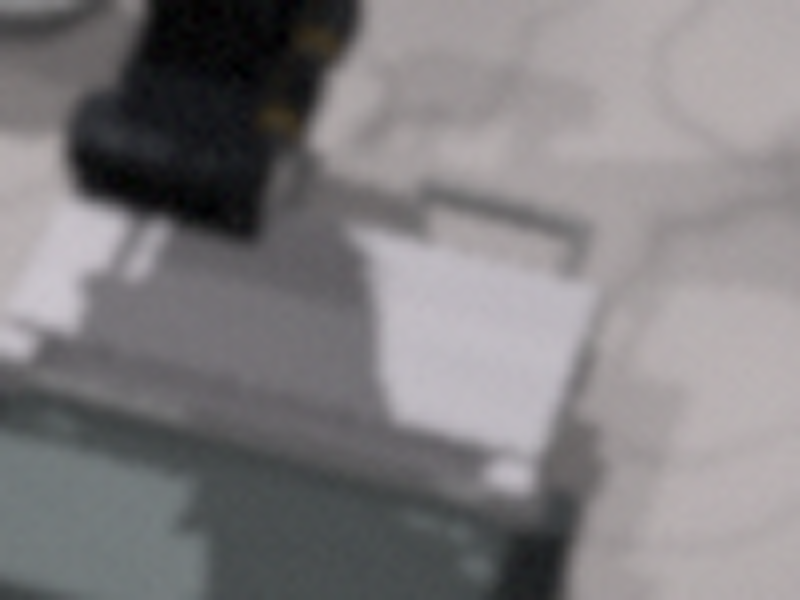

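The cover plate corner at (369,186) matches the closed height of about 0.057, and the force is starting to rise. I press slightly more, then release.

```bash
python3 -m handwheel '[{"x":0,"y":0,"z":0.001,"wx":0,"wy":0,"wz":0},{"x":0,"y":0,"z":0.002,"wx":0,"wy":0,"wz":0},{"x":0,"y":0,"z":0.002,"wx":0,"wy":0,"wz":0}]' 0 25
python3 -c "
from h import *
go()"
```

```text
time: 16.73
position: [0.5928, -0.1721, 0.0155]
tool_rot: [3.134, 0.184, 0.001]
ft_force: [-3.8, -3.2, 14.9]
grip_width: 0.081
grip_force: 25.5
t 16.7 p [ 592.8 -172.1   15.5] yaw 6.72 w 7.1 F [-3.8 -3.2 14.9] g 25.5
```

```bash
python3 -m handwheel '[{"x":0,"y":0,"z":-0.002,"wx":0,"wy":0,"wz":0},{"x":0,"y":0,"z":-0.002,"wx":0,"wy":0,"wz":0},{"x":0,"y":0,"z":-0.002,"wx":0,"wy":0,"wz":0},{"x":0,"y":0,"z":-0.002,"wx":0,"wy":0,"wz":0}]' 0.03 15
python3 -m handwheel '[{"x":0,"y":0,"z":-0.03,"wx":0,"wy":0,"wz":0},{"x":0,"y":0,"z":-0.06,"wx":0,"wy":0,"wz":0},{"x":0,"y":0,"z":-0.08,"wx":0,"wy":0,"wz":0},{"x":-0.03,"y":0.001,"z":-0.08,"wx":0,"wy":0,"wz":0},{"x":-0.07,"y":0.001,"z":-0.08,"wx":0,"wy":0,"wz":0},{"x":-0.1095,"y":0.001,"z":-0.08,"wx":0,"wy":0,"wz":0},{"x":-0.1095,"y":0.001,"z":-0.07,"wx":0,"wy":0,"wz":0},{"x":-0.1095,"y":0.001,"z":-0.06,"wx":0,"wy":0,"wz":0},{"x":-0.1095,"y":0.001,"z":-0.06,"wx":0,"wy":0,"wz":0}]'
python3 -c "
from h import *
go((.484,-.1855,.026,6.7))"
```

```text
time: 17.07
position: [0.5916, -0.1695, 0.0142]
tool_rot: [-3.134, -0.187, 0.003]
ft_force: [0.7, -0.0, -0.2]
grip_width: 0.292
grip_force: 0.0
time: 17.82
position: [0.4828, -0.184, 0.0732]
tool_rot: [-3.134, -0.185, 0.004]
ft_force: [-0.5, 0.3, -0.6]
grip_width: 0.342
grip_force: 0.0
t 17.8 p [ 482.8 -184.    73.2] yaw 6.77 w 29.8 F [-0.5  0.3 -0.6] g 0.0
[ 1.1  1.8 47.2] [-0.1  0.1  0.1]
```

```bash
python3 -m handwheel '[{"x":0.001,"y":0.0015,"z":0.02,"wx":0,"wy":0,"wz":0},{"x":0.001,"y":0.0015,"z":0.035,"wx":0,"wy":0,"wz":0},{"x":0.001,"y":0.0015,"z":0.049,"wx":0,"wy":0,"wz":0},{"x":0.001,"y":0.0015,"z":0.049,"wx":0,"wy":0,"wz":0},{"x":0.001,"y":0.0015,"z":0.049,"wx":0,"wy":0,"wz":0}]' 0.03 15
python3 -m handwheel '[{"x":0,"y":0,"z":0,"wx":0,"wy":0,"wz":0},{"x":0,"y":0,"z":0,"wx":0,"wy":0,"wz":0},{"x":0,"y":0,"z":0,"wx":0,"wy":0,"wz":0},{"x":0,"y":0,"z":0,"wx":0,"wy":0,"wz":0},{"x":0,"y":0,"z":0,"wx":0,"wy":0,"wz":0}]' 0 30
python3 -c "
from h import *
go()
p=np.array(ctrl.get_state()['position'][:2])-H;print(p@NX,p@NY)"
```

```text
time: 18.23
position: [0.4856, -0.1852, 0.0255]
tool_rot: [-3.134, -0.187, 0.002]
ft_force: [0.1, 0.1, 1.0]
grip_width: 0.344
grip_force: 0.0
time: 18.65
position: [0.4856, -0.1852, 0.0271]
tool_rot: [-3.135, -0.186, -0.001]
ft_force: [-0.5, 3.7, 3.7]
grip_width: 0.101
grip_force: 30.0
t 18.6 p [ 485.6 -185.2   27.1] yaw 6.78 w 8.8 F [-0.5  3.7  3.7] g 30.0
-0.05346071055602518 -0.14273715420330474
```

```bash
python3 -m handwheel '[{"x":0,"y":-0.0005,"z":-0.01,"wx":0,"wy":0,"wz":0},{"x":0,"y":-0.0016,"z":-0.0211,"wx":0,"wy":0,"wz":0},{"x":0,"y":-0.0063,"z":-0.0417,"wx":0,"wy":0,"wz":0},{"x":0,"y":-0.014,"z":-0.0613,"wx":0,"wy":0,"wz":0},{"x":0,"y":-0.0246,"z":-0.0796,"wx":0,"wy":0,"wz":0},{"x":0,"y":-0.0378,"z":-0.0961,"wx":0,"wy":0,"wz":0},{"x":0,"y":-0.0534,"z":-0.1104,"wx":0,"wy":0,"wz":0},{"x":0,"y":-0.0708,"z":-0.1223,"wx":0,"wy":0,"wz":0},{"x":0,"y":-0.0708,"z":-0.1223,"wx":0,"wy":0,"wz":0}]' 0 35
python3 -c "
from h import *
go()
p=np.array(ctrl.get_state()['position'][:2])-H;print(p@NX,p@NY)"
```

```text
time: 19.4
position: [0.4775, -0.1179, 0.1524]
tool_rot: [3.128, 0.186, 0.005]
ft_force: [-2.1, -4.9, 9.3]
grip_width: 0.1
grip_force: 35.0
t 19.4 p [ 477.5 -117.9  152.4] yaw 6.82 w 8.7 F [-2.1 -4.9  9.3] g 35.0
-0.053643607499922225 -0.07500417991018744
```

```bash
python3 -m handwheel '[{"x":0,"y":-0.0191,"z":-0.0091,"wx":0,"wy":0,"wz":0},{"x":0,"y":-0.0393,"z":-0.0153,"wx":0,"wy":0,"wz":0},{"x":0,"y":-0.0602,"z":-0.0183,"wx":0,"wy":0,"wz":0},{"x":0,"y":-0.0814,"z":-0.0183,"wx":0,"wy":0,"wz":0},{"x":0,"y":-0.1022,"z":-0.015,"wx":0,"wy":0,"wz":0},{"x":0,"y":-0.1224,"z":-0.0087,"wx":0,"wy":0,"wz":0},{"x":0,"y":-0.1414,"z":0.0006,"wx":0,"wy":0,"wz":0},{"x":0,"y":-0.1588,"z":0.0126,"wx":0,"wy":0,"wz":0},{"x":0,"y":-0.1588,"z":0.0126,"wx":0,"wy":0,"wz":0}]' 0 35
python3 -c "
from h import *
go()
p=np.array(ctrl.get_state()['position'][:2])-H;print(p@NX,p@NY)"
```

```text
time: 20.15
position: [0.4579, 0.0457, 0.1367]
tool_rot: [-3.134, -0.193, -0.003]
ft_force: [-2.4, 7.9, 5.6]
grip_width: 0.098
grip_force: 35.0
t 20.1 p [457.9  45.7 136.7] yaw 7.04 w 8.6 F [-2.4  7.9  5.6] g 35.0
-0.05397146196299061 0.08977958344217193
```

```bash
python3 -m handwheel '[{"x":0,"y":-0.0154,"z":0.0145,"wx":0,"wy":0,"wz":0},{"x":0,"y":-0.0284,"z":0.0311,"wx":0,"wy":0,"wz":0},{"x":0,"y":-0.0389,"z":0.0494,"wx":0,"wy":0,"wz":0},{"x":0,"y":-0.043,"z":0.059,"wx":0,"wy":0,"wz":0},{"x":0,"y":-0.0464,"z":0.0692,"wx":0,"wy":0,"wz":0},{"x":0,"y":-0.049,"z":0.079,"wx":0,"wy":0,"wz":0},{"x":0,"y":-0.051,"z":0.0898,"wx":0,"wy":0,"wz":0},{"x":0,"y":-0.052,"z":0.098,"wx":0,"wy":0,"wz":0},{"x":0,"y":-0.052,"z":0.101,"wx":0,"wy":0,"wz":0},{"x":0,"y":-0.052,"z":0.101,"wx":0,"wy":0,"wz":0}]' 0 35
python3 -c "
from h import *
go()
p=np.array(ctrl.get_state()['position'][:2])-H;print(p@NX,p@NY)"
```

```text
time: 20.98
position: [0.4518, 0.0963, 0.0349]
tool_rot: [-3.132, -0.187, -0.0]
ft_force: [-1.8, 8.2, -2.9]
grip_width: 0.094
grip_force: 35.1
t 21.0 p [451.8  96.3  34.9] yaw 6.85 w 8.2 F [-1.8  8.2 -2.9] g 35.1
-0.05417440968743558 0.14081607407615104
```

Press down in small steps until the stop is felt.

```bash
python3 -m handwheel '[{"x":0,"y":0.001,"z":0.003,"wx":0,"wy":0,"wz":0},{"x":0,"y":0.001,"z":0.006,"wx":0,"wy":0,"wz":0},{"x":0,"y":0.001,"z":0.009,"wx":0,"wy":0,"wz":0},{"x":0,"y":0.001,"z":0.009,"wx":0,"wy":0,"wz":0}]'
python3 -m handwheel '[{"x":0,"y":0,"z":0.0015,"wx":0,"wy":0,"wz":0},{"x":0,"y":0,"z":0.003,"wx":0,"wy":0,"wz":0},{"x":0,"y":0,"z":0.003,"wx":0,"wy":0,"wz":0}]'
python3 -m handwheel '[{"x":0,"y":0,"z":0.0015,"wx":0,"wy":0,"wz":0},{"x":0,"y":0,"z":0.003,"wx":0,"wy":0,"wz":0},{"x":0,"y":0,"z":0.003,"wx":0,"wy":0,"wz":0}]'
```

```text
time: 21.32
position: [0.4517, 0.0968, 0.0263]
tool_rot: [-3.13, -0.188, -0.001]
ft_force: [-1.0, 11.3, -1.6]
grip_width: 0.097
grip_force: 35.0
time: 21.57
position: [0.4517, 0.0967, 0.0235]
tool_rot: [-3.13, -0.188, -0.001]
ft_force: [-2.1, 11.5, 0.9]
grip_width: 0.094
grip_force: 35.0
time: 21.82
position: [0.4519, 0.0968, 0.0226]
tool_rot: [-3.132, -0.188, 0.001]
ft_force: [-10.2, 10.6, 20.8]
grip_width: 0.103
grip_force: 33.2
```

```bash
python3 -m handwheel '[{"x":0,"y":-0.001,"z":-0.006,"wx":0,"wy":0,"wz":0},{"x":0,"y":0,"z":-0.012,"wx":0,"wy":0,"wz":0},{"x":0,"y":0.0014,"z":-0.023,"wx":0,"wy":0,"wz":0},{"x":0,"y":0.003,"z":-0.033,"wx":0,"wy":0,"wz":0},{"x":0,"y":0.006,"z":-0.0435,"wx":0,"wy":0,"wz":0},{"x":0,"y":0.0135,"z":-0.0633,"wx":0,"wy":0,"wz":0},{"x":0,"y":0.024,"z":-0.0816,"wx":0,"wy":0,"wz":0},{"x":0,"y":0.037,"z":-0.0982,"wx":0,"wy":0,"wz":0},{"x":0,"y":0.0524,"z":-0.1127,"wx":0,"wy":0,"wz":0},{"x":0,"y":0.0698,"z":-0.1247,"wx":0,"wy":0,"wz":0}]'
python3 -m handwheel '[{"x":0,"y":0.019,"z":-0.0093,"wx":0,"wy":0,"wz":0},{"x":0,"y":0.0392,"z":-0.0156,"wx":0,"wy":0,"wz":0},{"x":0,"y":0.06,"z":-0.0189,"wx":0,"wy":0,"wz":0},{"x":0,"y":0.0812,"z":-0.0189,"wx":0,"wy":0,"wz":0},{"x":0,"y":0.1021,"z":-0.0159,"wx":0,"wy":0,"wz":0},{"x":0,"y":0.1223,"z":-0.0097,"wx":0,"wy":0,"wz":0},{"x":0,"y":0.1414,"z":-0.0006,"wx":0,"wy":0,"wz":0},{"x":0,"y":0.1588,"z":0.0113,"wx":0,"wy":0,"wz":0},{"x":0,"y":0.1588,"z":0.0113,"wx":0,"wy":0,"wz":0}]'
python3 - <<'E'
from h import *
go()
p=np.array(ctrl.get_state()['position'][:2])-H;print(p@NX,p@NY)
t=get('top');crop(t,250,145,100,110,5,'b.png');s=get('side');crop(s,270,175,110,110,5,'a.png')
A=cv2.imread('pics/a.png');B=cv2.imread('pics/b.png');cv2.imwrite('pics/p5.png',cv2.resize(np.hstack([A,B]),None,fx=.75,fy=.75))
E
```

```text
time: 22.65
position: [0.4605, 0.0219, 0.145]
tool_rot: [3.136, 0.186, 0.002]
ft_force: [7.1, -1.6, -15.4]
grip_width: 0.09
grip_force: 35.8
time: 23.4
position: [0.4784, -0.1352, 0.1304]
tool_rot: [-3.132, -0.18, 0.002]
ft_force: [3.8, 4.9, -7.9]
grip_width: 0.094
grip_force: 35.4
t 23.4 p [ 478.4 -135.2  130.4] yaw 6.58 w 8.2 F [ 3.8  4.9 -7.9] g 35.4
-0.0547908255903111 -0.092273350185062
```

View pics/p5.png

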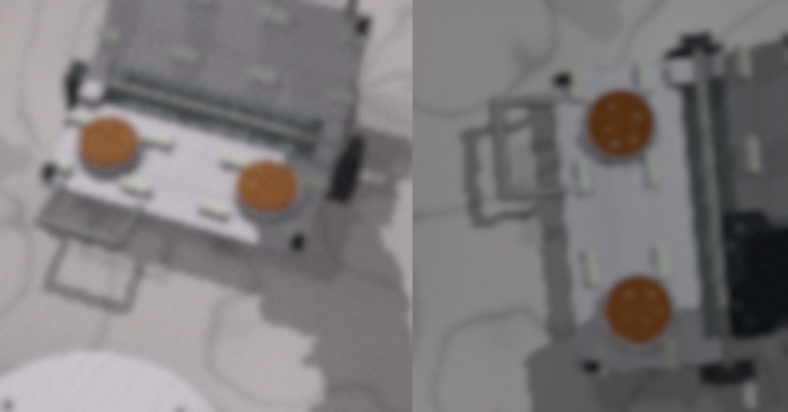

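The tray is partway back, and both dishes lie base up (orange jelly) in cover pockets 2 and 0, at right (620,123) and (638,309). The cover lies flat.

```bash
python3 -m handwheel '[{"x":0,"y":0.0156,"z":0.0143,"wx":0,"wy":0,"wz":0},{"x":0,"y":0.0288,"z":0.0308,"wx":0,"wy":0,"wz":0},{"x":0,"y":0.0394,"z":0.0491,"wx":0,"wy":0,"wz":0},{"x":0,"y":0.0471,"z":0.0687,"wx":0,"wy":0,"wz":0},{"x":0,"y":0.0518,"z":0.0893,"wx":0,"wy":0,"wz":0},{"x":0,"y":0.053,"z":0.097,"wx":0,"wy":0,"wz":0},{"x":0,"y":0.053,"z":0.103,"wx":0,"wy":0,"wz":0},{"x":0,"y":0.053,"z":0.103,"wx":0,"wy":0,"wz":0}]'
python3 -m handwheel '[{"x":0,"y":0,"z":0.0015,"wx":0,"wy":0,"wz":0},{"x":0,"y":0,"z":0.003,"wx":0,"wy":0,"wz":0},{"x":0,"y":0,"z":0.003,"wx":0,"wy":0,"wz":0}]'
```

```text
time: 24.17
position: [0.4844, -0.1849, 0.0288]
tool_rot: [-3.132, -0.186, 0.003]
ft_force: [0.7, 7.1, -2.9]
grip_width: 0.089
grip_force: 34.9
time: 24.42
position: [0.4845, -0.185, 0.027]
tool_rot: [-3.132, -0.186, 0.003]
ft_force: [0.1, 6.2, -1.0]
grip_width: 0.088
grip_force: 34.8
```

```bash
python3 - <<'E'
from h import *
p=np.array(ctrl.get_state()['position'][:2])-H;print(p@NX,p@NY)
for n in('top','side'):
    d=get(n);im=d['image'].astype(int);b=(im[...,0]-im[...,2]>60)
    k,l,st,c=cv2.connectedComponentsWithStats(b.astype('uint8'))
    for i in range(1,k):
        if st[i,4]>60: print(n,c[i].round(1),st[i],ray(d,c[i],.051).round(4))
print([(H+NY*.062+NX*a).round(4) for a in(-.064,.064)])
E
```

```text
-0.05453957471278819 -0.14238684583342506
top [304.9 177.1] [298 171  15  14 131] [0.5803 0.0273 0.051 ]
top [309.5 227.3] [303 220  15  15 145] [0.4511 0.0123 0.051 ]
side [298.3 212.2] [292 207  14  12 131] [0.5796 0.0312 0.051 ]
side [340.8 224.3] [334 219  15  12 134] [0.4513 0.016  0.051 ]
[array([0.4512, 0.0169]), array([0.5783, 0.0318])]
```

```bash
python3 -m handwheel '[{"x":0,"y":0,"z":0.0015,"wx":0,"wy":0,"wz":0},{"x":0,"y":0,"z":0.003,"wx":0,"wy":0,"wz":0},{"x":0,"y":0,"z":0.003,"wx":0,"wy":0,"wz":0}]'
python3 -m handwheel '[{"x":0,"y":0,"z":0.0015,"wx":0,"wy":0,"wz":0},{"x":0,"y":0,"z":0.003,"wx":0,"wy":0,"wz":0},{"x":0,"y":0,"z":0.003,"wx":0,"wy":0,"wz":0}]'
```

```text
time: 24.77
position: [0.4845, -0.1851, 0.0242]
tool_rot: [-3.133, -0.186, 0.002]
ft_force: [-0.2, 6.6, -0.7]
grip_width: 0.085
grip_force: 34.7
time: 25.02
position: [0.4845, -0.1852, 0.0212]
tool_rot: [-3.133, -0.186, 0.002]
ft_force: [-0.3, 5.9, 0.1]
grip_width: 0.082
grip_force: 34.7
```

```bash
python3 -m handwheel '[{"x":0,"y":0,"z":0.0015,"wx":0,"wy":0,"wz":0},{"x":0,"y":0,"z":0.003,"wx":0,"wy":0,"wz":0},{"x":0,"y":0,"z":0.003,"wx":0,"wy":0,"wz":0}]'
python3 -m handwheel '[{"x":0,"y":0,"z":0.0015,"wx":0,"wy":0,"wz":0},{"x":0,"y":0,"z":0.003,"wx":0,"wy":0,"wz":0},{"x":0,"y":0,"z":0.003,"wx":0,"wy":0,"wz":0}]'
```

```text
time: 25.27
position: [0.4845, -0.1853, 0.0182]
tool_rot: [-3.133, -0.186, 0.002]
ft_force: [0.3, 6.7, -0.4]
grip_width: 0.087
grip_force: 34.7
time: 25.52
position: [0.4847, -0.1853, 0.0172]
tool_rot: [-3.133, -0.186, 0.003]
ft_force: [-6.1, 8.8, 15.5]
grip_width: 0.083
grip_force: 33.8
```

```bash
python3 -m handwheel '[{"x":0,"y":0,"z":-0.002,"wx":0,"wy":0,"wz":0},{"x":0,"y":0,"z":-0.002,"wx":0,"wy":0,"wz":0},{"x":0,"y":0,"z":-0.002,"wx":0,"wy":0,"wz":0},{"x":0,"y":0,"z":-0.002,"wx":0,"wy":0,"wz":0}]' 0.03 30
python3 -m handwheel '[{"x":0,"y":0,"z":-0.04,"wx":0,"wy":0,"wz":0},{"x":0,"y":0,"z":-0.08,"wx":0,"wy":0,"wz":0},{"x":0.01,"y":-0.02,"z":-0.1,"wx":0,"wy":0,"wz":0},{"x":0.03,"y":-0.05,"z":-0.1,"wx":0,"wy":0,"wz":0},{"x":0.05,"y":-0.08,"z":-0.1,"wx":0,"wy":0,"wz":0},{"x":0.07,"y":-0.115,"z":-0.1,"wx":0,"wy":0,"wz":0},{"x":0.09,"y":-0.15,"z":-0.1,"wx":0,"wy":0,"wz":0},{"x":0.105,"y":-0.18,"z":-0.1,"wx":0,"wy":0,"wz":0},{"x":0.12,"y":-0.2,"z":-0.1,"wx":0,"wy":0,"wz":0},{"x":0.12,"y":-0.2,"z":-0.1,"wx":0,"wy":0,"wz":0}]' 0.068
python3 -m handwheel '[{"x":0,"y":0,"z":0,"wx":0,"wy":0,"wz":0},{"x":0,"y":0,"z":0,"wx":0,"wy":0,"wz":0},{"x":0,"y":0,"z":0,"wx":0,"wy":0,"wz":0}]'
python3 -c "
from h import *
go((.580,.030,.04,6.7))"
```

```text
time: 25.85
position: [0.485, -0.1887, 0.0175]
tool_rot: [3.135, 0.183, 0.0]
ft_force: [0.4, -0.2, 0.5]
grip_width: 0.292
grip_force: 0.0
time: 26.68
position: [0.5825, 0.0321, 0.1177]
tool_rot: [-3.132, -0.197, -0.004]
ft_force: [-0.3, 0.7, 0.1]
grip_width: 0.778
grip_force: 0.0
time: 26.93
position: [0.5804, 0.0229, 0.1171]
tool_rot: [3.135, 0.18, -0.001]
ft_force: [0.2, -0.1, 0.0]
grip_width: 0.78
grip_force: 0.0
t 26.9 p [580.4  22.9 117.1] yaw 6.58 w 67.8 F [ 0.2 -0.1  0. ] g 0.0
[ 0.5 -7.2 77.1] [ 0.1  0.  -0.1]
```

```bash
python3 -m handwheel '[{"x":0,"y":-0.0065,"z":0.02,"wx":0,"wy":0,"wz":0},{"x":0,"y":-0.0065,"z":0.04,"wx":0,"wy":0,"wz":0},{"x":0,"y":-0.0065,"z":0.06,"wx":0,"wy":0,"wz":0},{"x":0,"y":-0.0065,"z":0.07,"wx":0,"wy":0,"wz":0},{"x":0,"y":-0.0065,"z":0.0765,"wx":0,"wy":0,"wz":0},{"x":0,"y":-0.0065,"z":0.0765,"wx":0,"wy":0,"wz":0}]' 0.068 30
python3 -m handwheel '[{"x":0,"y":0,"z":0,"wx":0,"wy":0,"wz":0},{"x":0,"y":0,"z":0,"wx":0,"wy":0,"wz":0},{"x":0,"y":0,"z":0,"wx":0,"wy":0,"wz":0},{"x":0,"y":0,"z":0,"wx":0,"wy":0,"wz":0},{"x":0,"y":0,"z":0,"wx":0,"wy":0,"wz":0},{"x":0,"y":0,"z":0,"wx":0,"wy":0,"wz":0}]' 0.03 30
python3 -m handwheel '[{"x":0,"y":0,"z":-0.03,"wx":0,"wy":0,"wz":0},{"x":0,"y":0,"z":-0.06,"wx":0,"wy":0,"wz":0},{"x":0,"y":0,"z":-0.07,"wx":0,"wy":0,"wz":0},{"x":0,"y":0,"z":-0.07,"wx":0,"wy":0,"wz":0}]'
python3 -c "
from h import *
go((.519,.2749,.09,-7.0),(.519,.2749,.034,-7.0))"
```

```text
time: 27.43
position: [0.579, 0.0306, 0.0397]
tool_rot: [3.136, 0.182, -0.004]
ft_force: [-0.2, 0.3, -0.0]
grip_width: 0.783
grip_force: 0.0
time: 27.93
position: [0.5809, 0.0317, 0.042]
tool_rot: [3.136, 0.185, 0.003]
ft_force: [-0.1, 0.5, 4.4]
grip_width: 0.584
grip_force: 30.0
time: 28.27
position: [0.5822, 0.0323, 0.114]
tool_rot: [3.136, 0.185, 0.009]
ft_force: [0.5, 0.4, -0.6]
grip_width: 0.583
grip_force: 30.0
t 28.3 p [582.2  32.3 114. ] yaw 6.76 w 50.7 F [ 0.5  0.4 -0.6] g 30.0
[ -34.4 -248.4   23.6] [ 0.  -0.3 13.8]
[ -34.7 -248.4   79.6] [ 0.  -0.3 13.8]
```

```bash
python3 -m handwheel '[{"x":-0.004,"y":-0.03,"z":0,"wx":0,"wy":0,"wz":2},{"x":-0.008,"y":-0.065,"z":0,"wx":0,"wy":0,"wz":4},{"x":-0.012,"y":-0.1,"z":0,"wx":0,"wy":0,"wz":6},{"x":-0.017,"y":-0.135,"z":0,"wx":0,"wy":0,"wz":8},{"x":-0.022,"y":-0.17,"z":0,"wx":0,"wy":0,"wz":10},{"x":-0.027,"y":-0.205,"z":0.01,"wx":0,"wy":0,"wz":12},{"x":-0.031,"y":-0.235,"z":0.02,"wx":0,"wy":0,"wz":12.8},{"x":-0.0321,"y":-0.2485,"z":0.0256,"wx":0,"wy":0,"wz":12.8},{"x":-0.0321,"y":-0.2485,"z":0.0256,"wx":0,"wy":0,"wz":12.8}]'
python3 -m handwheel '[{"x":0,"y":0,"z":0,"wx":0,"wy":0,"wz":0},{"x":0,"y":0,"z":0,"wx":0,"wy":0,"wz":0},{"x":0,"y":0,"z":0,"wx":0,"wy":0,"wz":0},{"x":0,"y":0,"z":0,"wx":0,"wy":0,"wz":0},{"x":0,"y":0,"z":0,"wx":0,"wy":0,"wz":0}]'
python3 - <<'E'
from h import *
go((.520,.2748,.036,-6.1))
d=get('side');im=d['image'].astype(int);b=(im[...,0]-im[...,2]>40)
k,l,st,c=cv2.connectedComponentsWithStats(b.astype('uint8'))
for i in range(1,k):
    if st[i,4]>15: print(c[i].round(1),st[i],ray(d,c[i],.094).round(4))
E
```

```text
time: 29.02
position: [0.5146, 0.2791, 0.0822]
tool_rot: [-3.137, 0.154, 0.009]
ft_force: [-0.5, -0.3, -0.1]
grip_width: 0.59
grip_force: 30.0
time: 29.43
position: [0.5197, 0.2736, 0.0855]
tool_rot: [3.137, -0.169, 0.001]
ft_force: [0.2, 0.0, -0.8]
grip_width: 0.586
grip_force: 30.0
t 29.4 p [519.7 273.6  85.5] yaw -6.17 w 51.0 F [ 0.2  0.  -0.8] g 30.0
[ 0.2 -1.3 49.5] [ 0.  -0.  -0.1]
[414.1   6.8] [400   0  29  16 310] [ 0.6559 -1.2186  0.094 ]
[461.3   9.6] [430   0  57  24 771] [ 0.4571 -1.2842  0.094 ]
[143.9 109.5] [   0   10  328  218 3342] [ 1.2581 -0.1013  0.094 ]
[340.7 224.1] [333 218  16  13 168] [0.4397 0.045  0.094 ]
[270.5 274.7] [268 272   6   6  24] [0.5299 0.263  0.094 ]
[276.2 282. ] [270 274  12  16 111] [0.5068 0.2743 0.094 ]
```

```bash
python3 -m handwheel '[{"x":0,"y":-0.0012,"z":0.02,"wx":0,"wy":0,"wz":0},{"x":0,"y":-0.0012,"z":0.035,"wx":0,"wy":0,"wz":0},{"x":0,"y":-0.0012,"z":0.042,"wx":0,"wy":0,"wz":0},{"x":0,"y":-0.0012,"z":0.046,"wx":0,"wy":0,"wz":0},{"x":0,"y":-0.0012,"z":0.0495,"wx":0,"wy":0,"wz":0},{"x":0,"y":-0.0012,"z":0.0495,"wx":0,"wy":0,"wz":0}]'
python3 -m handwheel '[{"x":0,"y":0,"z":0.0015,"wx":0,"wy":0,"wz":0},{"x":0,"y":0,"z":0.0015,"wx":0,"wy":0,"wz":0},{"x":0,"y":0,"z":0.0015,"wx":0,"wy":0,"wz":0}]'
```

```text
time: 29.98
position: [0.5191, 0.2759, 0.0357]
tool_rot: [3.137, -0.166, -0.0]
ft_force: [-0.2, -0.2, 0.4]
grip_width: 0.584
grip_force: 30.0
time: 30.23
position: [0.5194, 0.2762, 0.0349]
tool_rot: [-3.137, 0.166, -0.001]
ft_force: [-1.1, 0.0, -0.1]
grip_width: 0.582
grip_force: 30.0
```

```bash
python3 -m handwheel '[{"x":0,"y":0.001,"z":0.001,"wx":0,"wy":0,"wz":0},{"x":0,"y":0.001,"z":0.001,"wx":0,"wy":0,"wz":0},{"x":0,"y":0.001,"z":0.001,"wx":0,"wy":0,"wz":0}]'
python3 -m handwheel '[{"x":0,"y":0,"z":0,"wx":0,"wy":0,"wz":0},{"x":0,"y":0,"z":0,"wx":0,"wy":0,"wz":0},{"x":0,"y":0,"z":0,"wx":0,"wy":0,"wz":0},{"x":0,"y":0,"z":0,"wx":0,"wy":0,"wz":0}]' 0.062
python3 -m handwheel '[{"x":0,"y":0,"z":-0.03,"wx":0,"wy":0,"wz":0},{"x":0,"y":0,"z":-0.06,"wx":0,"wy":0,"wz":0},{"x":0,"y":0.01,"z":-0.085,"wx":0,"wy":0,"wz":0},{"x":-0.01,"y":0.05,"z":-0.085,"wx":0,"wy":0,"wz":0},{"x":-0.02,"y":0.09,"z":-0.085,"wx":0,"wy":0,"wz":0},{"x":-0.03,"y":0.13,"z":-0.085,"wx":0,"wy":0,"wz":-4},{"x":-0.05,"y":0.17,"z":-0.085,"wx":0,"wy":0,"wz":-8},{"x":-0.07,"y":0.2,"z":-0.085,"wx":0,"wy":0,"wz":-12.8},{"x":-0.09,"y":0.23,"z":-0.085,"wx":0,"wy":0,"wz":-12.8},{"x":-0.09,"y":0.23,"z":-0.085,"wx":0,"wy":0,"wz":-12.8}]' 0.068
cat >> h.py <<'E'
def orange(z):
    for n in('top','side'):
        d=get(n);im=d['image'].astype(int);b=(im[...,0]-im[...,2]>50)
        k,l,st,c=cv2.connectedComponentsWithStats(b.astype('uint8'))
        for i in range(1,k):
            if st[i,4]>40 and 200<c[i][0]<350 and c[i][1]>120: print(n,c[i].round(1),st[i,2:],ray(d,c[i],z).round(4))
E
python3 - <<'E'
from h import *
go((.4512,.0155,.04,6.7))
orange(.044)
for n in('top',):
    d=get(n);print([proj(d,(.4597+.06*np.cos(a),.2813+.06*np.sin(a),.044)).round(1) for a in np.radians([-6.1,113.9,233.9])])
E
```

```text
time: 30.48
position: [0.5194, 0.2762, 0.0348]
tool_rot: [-3.136, 0.165, -0.002]
ft_force: [-2.2, 1.2, 5.4]
grip_width: 0.589
grip_force: 30.0
time: 30.82
position: [0.5189, 0.2747, 0.0331]
tool_rot: [3.137, -0.166, -0.0]
ft_force: [0.2, 0.8, 0.5]
grip_width: 0.701
grip_force: 0.0
time: 31.65
position: [0.4006, 0.0497, 0.1172]
tool_rot: [3.132, 0.173, -0.007]
ft_force: [1.2, 1.2, -1.0]
grip_width: 0.779
grip_force: 0.0
t 31.6 p [400.6  49.7 117.2] yaw 6.32 w 67.8 F [ 1.2  1.2 -1. ] g 0.0
[46.8 39.3 77.1] [ 0.2  0.3 -0.4]
top [208.6 199.1] [ 16  16 180] [0.5182 0.2757 0.044 ]
top [310.4 224.1] [14  9 99] [0.4597 0.0104 0.044 ]
side [273.5 291.6] [ 18  16 220] [0.517  0.2793 0.044 ]
[array([208.9, 198.7]), array([183.9, 230.6]), array([223.7, 235.8])]
```

```bash
python3 -m handwheel '[{"x":0,"y":0,"z":0,"wx":0,"wy":0,"wz":0},{"x":0.02,"y":0.02,"z":0,"wx":0,"wy":0,"wz":0},{"x":0.045,"y":0.035,"z":0,"wx":0,"wy":0,"wz":0},{"x":0.045,"y":0.035,"z":0,"wx":0,"wy":0,"wz":0},{"x":0.045,"y":0.035,"z":0,"wx":0,"wy":0,"wz":0},{"x":0.045,"y":0.035,"z":0,"wx":0,"wy":0,"wz":0},{"x":0.045,"y":0.035,"z":0,"wx":0,"wy":0,"wz":0}]'
python3 - <<'E'
from h import *
go((.4512,.0155,.0405,6.7))
d=get('side');im=d['image'].astype(int);b=(im[...,0]-im[...,2]>50)[205:240,320:360];print(b.sum(),np.argwhere(b).mean(0)[::-1]+[320,205])
E
```

```text
time: 32.38
position: [0.4535, 0.0275, 0.118]
tool_rot: [-3.136, -0.188, 0.002]
ft_force: [0.1, 0.4, -1.1]
grip_width: 0.781
grip_force: 0.0
t 32.4 p [453.5  27.5 118. ] yaw 6.86 w 68.0 F [ 0.1  0.4 -1.1] g 0.0
[-3.6 11.7 77.5] [-0.   0.1  0.2]
97 [342.1443299  225.89690722]
```

```bash
python3 -m handwheel '[{"x":-0.0035,"y":0.0115,"z":0.01,"wx":0,"wy":0,"wz":0},{"x":-0.0035,"y":0.0115,"z":0.03,"wx":0,"wy":0,"wz":0},{"x":-0.0035,"y":0.0115,"z":0.055,"wx":0,"wy":0,"wz":0},{"x":-0.0035,"y":0.0115,"z":0.07,"wx":0,"wy":0,"wz":0},{"x":-0.0035,"y":0.0115,"z":0.0775,"wx":0,"wy":0,"wz":0},{"x":-0.0035,"y":0.0115,"z":0.0775,"wx":0,"wy":0,"wz":0}]' 0.068 30
python3 -m handwheel '[{"x":0,"y":0,"z":0,"wx":0,"wy":0,"wz":0},{"x":0,"y":0,"z":0,"wx":0,"wy":0,"wz":0},{"x":0,"y":0,"z":0,"wx":0,"wy":0,"wz":0},{"x":0,"y":0,"z":0,"wx":0,"wy":0,"wz":0},{"x":0,"y":0,"z":0,"wx":0,"wy":0,"wz":0},{"x":0,"y":0,"z":0,"wx":0,"wy":0,"wz":0}]' 0.03 30
python3 -m handwheel '[{"x":0,"y":0,"z":-0.03,"wx":0,"wy":0,"wz":0},{"x":0,"y":0,"z":-0.06,"wx":0,"wy":0,"wz":0},{"x":0,"y":0,"z":-0.07,"wx":0,"wy":0,"wz":0},{"x":0,"y":0,"z":-0.07,"wx":0,"wy":0,"wz":0},{"x":0,"y":0,"z":-0.07,"wx":0,"wy":0,"wz":0}]'
python3 -c "
from h import *
go((.4243,.2328,.085,53.9),(.4243,.2328,.035,53.9))"
```

```text
time: 32.93
position: [0.4502, 0.014, 0.0392]
tool_rot: [-3.136, -0.185, 0.005]
ft_force: [-0.1, 0.1, 0.6]
grip_width: 0.784
grip_force: 0.0
time: 33.43
position: [0.4527, 0.0143, 0.0417]
tool_rot: [3.135, 0.185, 0.003]
ft_force: [-0.6, -0.7, 4.3]
grip_width: 0.585
grip_force: 30.0
time: 33.85
position: [0.4518, 0.0144, 0.1106]
tool_rot: [3.136, 0.185, 0.001]
ft_force: [-0.5, 0.2, -2.1]
grip_width: 0.588
grip_force: 30.0
t 33.9 p [451.8  14.4 110.6] yaw 6.74 w 51.2 F [-0.5  0.2 -2.1] g 30.0
[  -1.7 -220.2   25.5] [  0.   -0.  -47.2]
[  -1.7 -220.2   75.5] [  0.   -0.  -47.2]
```

```bash
python3 -m handwheel '[{"x":0,"y":-0.03,"z":0,"wx":0,"wy":0,"wz":-6},{"x":0,"y":-0.06,"z":0,"wx":0,"wy":0,"wz":-12},{"x":0,"y":-0.095,"z":0,"wx":0,"wy":0,"wz":-18},{"x":-0.001,"y":-0.13,"z":0,"wx":0,"wy":0,"wz":-24},{"x":-0.001,"y":-0.16,"z":0,"wx":0,"wy":0,"wz":-30},{"x":-0.002,"y":-0.19,"z":0.01,"wx":0,"wy":0,"wz":-36},{"x":-0.002,"y":-0.21,"z":0.02,"wx":0,"wy":0,"wz":-42},{"x":-0.0017,"y":-0.22,"z":0.025,"wx":0,"wy":0,"wz":-47.2},{"x":-0.0017,"y":-0.2202,"z":0.025,"wx":0,"wy":0,"wz":-47.2},{"x":-0.0017,"y":-0.2202,"z":0.025,"wx":0,"wy":0,"wz":-47.2}]'
python3 -m handwheel '[{"x":0,"y":0,"z":0,"wx":0,"wy":0,"wz":0},{"x":0,"y":0,"z":0,"wx":0,"wy":0,"wz":0},{"x":0,"y":0,"z":0,"wx":0,"wy":0,"wz":0},{"x":0,"y":0,"z":0,"wx":0,"wy":0,"wz":0},{"x":0,"y":0,"z":0,"wx":0,"wy":0,"wz":0},{"x":0,"y":0,"z":0,"wx":0,"wy":0,"wz":0}]'
python3 - <<'E'
from h import *
go((.4243,.2328,.035,53.9)); orange(.094)
E
```

```text
time: 34.68
position: [0.4228, 0.2325, 0.084]
tool_rot: [-2.8, -1.423, 0.006]
ft_force: [0.9, 0.1, -0.6]
grip_width: 0.586
grip_force: 30.0
time: 35.18
position: [0.4246, 0.2327, 0.086]
tool_rot: [2.8, 1.424, 0.001]
ft_force: [-0.3, 0.4, -1.0]
grip_width: 0.582
grip_force: 30.0
t 35.2 p [424.6 232.7  86. ] yaw 53.9 w 50.7 F [-0.3  0.4 -1. ] g 30.0
[-0.  -0.3 51. ] [ 0. -0. -0.]
top [208.6 199.2] [ 16  16 186] [0.5144 0.2645 0.094 ]
side [273.4 291.6] [ 18  16 223] [0.4997 0.2996 0.094 ]
```

```bash
python3 -m handwheel '[{"x":0.0005,"y":0,"z":0.02,"wx":0,"wy":0,"wz":0},{"x":0.0005,"y":0,"z":0.035,"wx":0,"wy":0,"wz":0},{"x":0.0005,"y":0,"z":0.042,"wx":0,"wy":0,"wz":0},{"x":0.0005,"y":0,"z":0.046,"wx":0,"wy":0,"wz":0},{"x":0.0005,"y":0,"z":0.0495,"wx":0,"wy":0,"wz":0},{"x":0.0005,"y":0,"z":0.0495,"wx":0,"wy":0,"wz":0},{"x":0.0005,"y":0,"z":0.0495,"wx":0,"wy":0,"wz":0}]'
python3 -m handwheel '[{"x":0,"y":0,"z":0.0015,"wx":0,"wy":0,"wz":0},{"x":0,"y":0,"z":0.0025,"wx":0,"wy":0,"wz":0},{"x":0,"y":0,"z":0.0025,"wx":0,"wy":0,"wz":0}]'
```

```text
time: 35.87
position: [0.425, 0.2336, 0.0368]
tool_rot: [2.8, 1.425, 0.001]
ft_force: [-0.1, -0.9, 0.6]
grip_width: 0.581
grip_force: 30.0
time: 36.12
position: [0.4252, 0.2336, 0.0346]
tool_rot: [2.799, 1.425, 0.002]
ft_force: [-0.1, -0.9, 3.6]
grip_width: 0.593
grip_force: 30.0
```

```bash
python3 -m handwheel '[{"x":0,"y":0,"z":0,"wx":0,"wy":0,"wz":0},{"x":0,"y":0,"z":0,"wx":0,"wy":0,"wz":0},{"x":0,"y":0,"z":0,"wx":0,"wy":0,"wz":0},{"x":0,"y":0,"z":0,"wx":0,"wy":0,"wz":0}]' 0.062
python3 -m handwheel '[{"x":0,"y":0,"z":-0.03,"wx":0,"wy":0,"wz":0},{"x":0,"y":0,"z":-0.06,"wx":0,"wy":0,"wz":0},{"x":0,"y":0,"z":-0.09,"wx":0,"wy":0,"wz":0},{"x":-0.03,"y":0.03,"z":-0.11,"wx":0,"wy":0,"wz":6},{"x":-0.06,"y":0.05,"z":-0.11,"wx":0,"wy":0,"wz":12},{"x":-0.09,"y":0.07,"z":-0.11,"wx":0,"wy":0,"wz":18},{"x":-0.1,"y":0.08,"z":-0.11,"wx":0,"wy":0,"wz":24},{"x":-0.1,"y":0.08,"z":-0.11,"wx":0,"wy":0,"wz":30},{"x":-0.1,"y":0.08,"z":-0.11,"wx":0,"wy":0,"wz":30}]' 0.04
python3 - <<'E'
from h import *
go((.512,.3515,.13,24)); orange(.044)
print(ctrl.get_state()['joint_positions'])
d=get('top');im=d['image'][160:260,160:260].astype(int);b=(im.max(2)<30)
k,l,st,c=cv2.connectedComponentsWithStats(b.astype('uint8'))
for i in range(1,k):
    if st[i,4]>10: print(c[i]+160,st[i],ray(d,c[i]+160,.074))
print([proj(d,(.4597+.06*np.cos(a),.2813+.06*np.sin(a),.044)).round(1) for a in np.radians([-6.1,113.9,233.9])])
print(proj(d,(.512,.3525,.074)),proj(d,(.512,.3525,.04)))
E
```

```text
time: 36.45
position: [0.4245, 0.2333, 0.0337]
tool_rot: [2.8, 1.425, -0.0]
ft_force: [-0.4, -0.7, -0.5]
grip_width: 0.7
grip_force: 0.0
time: 37.2
position: [0.4305, 0.104, 0.1438]
tool_rot: [3.075, 0.643, 0.0]
ft_force: [-0.2, 1.0, -0.0]
grip_width: 0.461
grip_force: 0.0
t 37.2 p [430.5 104.  143.8] yaw 23.62 w 40.1 F [-0.2  1.  -0. ] g 0.0
[ 173.8 -194.1   13.8] [ 0.  -0.  -0.4]
top [208.6 199.1] [ 16  16 180] [0.5183 0.2755 0.044 ]
side [273.4 291.6] [ 18  16 221] [0.5171 0.2793 0.044 ]
side [314.  292.5] [ 17  16 224] [0.4241 0.2357 0.044 ]
[ 0.3263695  -0.04888408 -0.60508441  2.02125255 -0.03047242  1.16073744
 -1.41543371]
[206.80357143 166.375     ] [42  3 11  8 56] [0.59946066 0.27676886 0.074     ]
[177.32 200.2 ] [15 38  6  5 25] [0.51154045 0.34804906 0.074     ]
[array([208.9, 198.7]), array([183.9, 230.6]), array([223.7, 235.8])]
[175.57304816 199.98000948] [179.28710895 200.99744786]
```

```bash
python3 -m handwheel '[{"x":0.025,"y":-0.028,"z":0,"wx":0,"wy":0,"wz":0},{"x":0.05,"y":-0.056,"z":0,"wx":0,"wy":0,"wz":0},{"x":0.075,"y":-0.084,"z":0,"wx":0,"wy":0,"wz":0},{"x":0.1,"y":-0.112,"z":0,"wx":0,"wy":0,"wz":0},{"x":0.125,"y":-0.14,"z":0,"wx":0,"wy":0,"wz":0},{"x":0.15,"y":-0.17,"z":0,"wx":0,"wy":0,"wz":0},{"x":0.174,"y":-0.194,"z":0,"wx":0,"wy":0,"wz":0},{"x":0.174,"y":-0.194,"z":0,"wx":0,"wy":0,"wz":0},{"x":0.174,"y":-0.194,"z":0,"wx":0,"wy":0,"wz":0},{"x":0.174,"y":-0.194,"z":0,"wx":0,"wy":0,"wz":0}]'
python3 -m handwheel '[{"x":0,"y":0,"z":0,"wx":0,"wy":0,"wz":0},{"x":0,"y":0,"z":0,"wx":0,"wy":0,"wz":0},{"x":0,"y":0,"z":0,"wx":0,"wy":0,"wz":0}]'
python3 - <<'E'
from h import *
go((.512,.352,.041,23.9))
d=get('side');im=d['image'][290:345,235:300].astype(int);b=(im.max(2)<35)
k,l,st,c=cv2.connectedComponentsWithStats(b.astype('uint8'))
for i in range(1,k):
    if st[i,4]>10: print(c[i]+[235,290],st[i])
print(proj(d,(.512,.352,.074)),proj(d,(.512,.352,.04)))
E
```

```text
time: 38.18
position: [0.51, 0.3535, 0.1431]
tool_rot: [3.072, 0.656, -0.003]
ft_force: [0.1, -0.1, 1.1]
grip_width: 0.454
grip_force: 0.0
time: 38.43
position: [0.5111, 0.352, 0.1442]
tool_rot: [3.073, 0.649, 0.001]
ft_force: [-0.1, 0.6, -0.1]
grip_width: 0.463
grip_force: 0.0
t 38.4 p [511.1 352.  144.2] yaw 23.87 w 40.3 F [-0.1  0.6 -0.1] g 0.0
[  0.8   0.2 103.2] [ 0.1 -0.  -0. ]
[247.6707483  304.12244898] [  0   0  30  32 735]
[258.494408   311.40167773] [260.18555939 317.42969174]
```

```bash
python3 -m handwheel '[{"x":0.0008,"y":0,"z":0.03,"wx":0,"wy":0,"wz":0},{"x":0.0008,"y":0,"z":0.06,"wx":0,"wy":0,"wz":0},{"x":0.0008,"y":0,"z":0.075,"wx":0,"wy":0,"wz":0},{"x":0.0008,"y":0,"z":0.09,"wx":0,"wy":0,"wz":0},{"x":0.0008,"y":0,"z":0.1,"wx":0,"wy":0,"wz":0},{"x":0.0008,"y":0,"z":0.1,"wx":0,"wy":0,"wz":0}]' 0.04 15
python3 -m handwheel '[{"x":0,"y":0,"z":0,"wx":0,"wy":0,"wz":0},{"x":0,"y":0,"z":0,"wx":0,"wy":0,"wz":0},{"x":0,"y":0,"z":0,"wx":0,"wy":0,"wz":0},{"x":0,"y":0,"z":0,"wx":0,"wy":0,"wz":0},{"x":0,"y":0,"z":0,"wx":0,"wy":0,"wz":0},{"x":0,"y":0,"z":0,"wx":0,"wy":0,"wz":0}]' 0 20
python3 -c "
from h import *
go()
p=np.array(ctrl.get_state()['position'][:2])
c=np.array([.4597,.2813]);v=p-c;print(np.hypot(*v),np.degrees(np.arctan2(v[1],v[0])))"
```

```text
time: 38.98
position: [0.5106, 0.3527, 0.0419]
tool_rot: [3.072, 0.651, -0.005]
ft_force: [-0.4, -0.4, 0.4]
grip_width: 0.456
grip_force: 0.0
time: 39.48
position: [0.512, 0.3539, 0.0448]
tool_rot: [-3.073, -0.652, -0.002]
ft_force: [0.6, 0.4, 4.1]
grip_width: 0.201
grip_force: 20.0
t 39.5 p [512.  353.9  44.8] yaw 23.95 w 17.5 F [0.6 0.4 4.1] g 20.0
0.08953424402723474 54.22122636307419
```

```bash
python3 -m handwheel '[{"x":-0.0088,"y":-0.0126,"z":0,"wx":0,"wy":0,"wz":0},{"x":-0.0196,"y":-0.0234,"z":0,"wx":0,"wy":0,"wz":0},{"x":-0.0322,"y":-0.0322,"z":0,"wx":0,"wy":0,"wz":0},{"x":-0.0461,"y":-0.0387,"z":0,"wx":0,"wy":0,"wz":0},{"x":-0.0609,"y":-0.0427,"z":0,"wx":0,"wy":0,"wz":0},{"x":-0.0762,"y":-0.044,"z":0,"wx":0,"wy":0,"wz":0},{"x":-0.0915,"y":-0.0427,"z":0,"wx":0,"wy":0,"wz":0},{"x":-0.1063,"y":-0.0387,"z":0,"wx":0,"wy":0,"wz":0},{"x":-0.1202,"y":-0.0322,"z":0,"wx":0,"wy":0,"wz":0},{"x":-0.1202,"y":-0.0322,"z":0,"wx":0,"wy":0,"wz":0}]'
python3 -c "
from h import *
go()
p=np.array(ctrl.get_state()['position'][:2])
c=np.array([.4597,.2813]);v=p-c;print(np.hypot(*v),np.degrees(np.arctan2(v[1],v[0])))"
```

```text
time: 40.32
position: [0.3882, 0.332, 0.0447]
tool_rot: [3.069, 0.651, 0.004]
ft_force: [2.6, -2.8, 2.5]
grip_width: 0.2
grip_force: 20.0
t 40.3 p [388.2 332.   44.7] yaw 23.95 w 17.4 F [ 2.6 -2.8  2.5] g 20.0
0.08767238495865205 144.66640424736366
```

Fine; continue.

```bash
python3 -m handwheel '[{"x":-0.0126,"y":0.0088,"z":0,"wx":0,"wy":0,"wz":0},{"x":-0.0234,"y":0.0196,"z":0,"wx":0,"wy":0,"wz":0},{"x":-0.0322,"y":0.0322,"z":0,"wx":0,"wy":0,"wz":0},{"x":-0.0387,"y":0.0461,"z":0,"wx":0,"wy":0,"wz":0},{"x":-0.0427,"y":0.0609,"z":0,"wx":0,"wy":0,"wz":0},{"x":-0.044,"y":0.0762,"z":0,"wx":0,"wy":0,"wz":0},{"x":-0.0427,"y":0.0915,"z":0,"wx":0,"wy":0,"wz":0},{"x":-0.0387,"y":0.1063,"z":0,"wx":0,"wy":0,"wz":0},{"x":-0.0322,"y":0.1202,"z":0,"wx":0,"wy":0,"wz":0},{"x":-0.0322,"y":0.1202,"z":0,"wx":0,"wy":0,"wz":0}]'
python3 -c "
from h import *
go()
p=np.array(ctrl.get_state()['position'][:2])
c=np.array([.4597,.2813]);v=p-c;print(np.hypot(*v),np.degrees(np.arctan2(v[1],v[0])))"
```

```text
time: 41.15
position: [0.41, 0.2104, 0.0446]
tool_rot: [3.074, 0.648, 0.005]
ft_force: [1.4, -1.0, 7.2]
grip_width: 0.204
grip_force: 20.0
t 41.1 p [410.  210.4  44.6] yaw 23.8 w 17.7 F [ 1.4 -1.   7.2] g 20.0
0.08653489977462275 -125.01805150979924
```

```bash
python3 -m handwheel '[{"x":0.0088,"y":0.0126,"z":0,"wx":0,"wy":0,"wz":0},{"x":0.0196,"y":0.0234,"z":0,"wx":0,"wy":0,"wz":0},{"x":0.0322,"y":0.0322,"z":0,"wx":0,"wy":0,"wz":0},{"x":0.0461,"y":0.0387,"z":0,"wx":0,"wy":0,"wz":0},{"x":0.0609,"y":0.0427,"z":0,"wx":0,"wy":0,"wz":0},{"x":0.0762,"y":0.044,"z":0,"wx":0,"wy":0,"wz":0},{"x":0.0915,"y":0.0427,"z":0,"wx":0,"wy":0,"wz":0},{"x":0.1063,"y":0.0387,"z":0,"wx":0,"wy":0,"wz":0},{"x":0.1202,"y":0.0322,"z":0,"wx":0,"wy":0,"wz":0},{"x":0.1202,"y":0.0322,"z":0,"wx":0,"wy":0,"wz":0}]'
python3 -m handwheel '[{"x":0.0126,"y":-0.0088,"z":0,"wx":0,"wy":0,"wz":0},{"x":0.0234,"y":-0.0196,"z":0,"wx":0,"wy":0,"wz":0},{"x":0.0322,"y":-0.0322,"z":0,"wx":0,"wy":0,"wz":0},{"x":0.0387,"y":-0.0461,"z":0,"wx":0,"wy":0,"wz":0},{"x":0.0427,"y":-0.0609,"z":0,"wx":0,"wy":0,"wz":0},{"x":0.044,"y":-0.0762,"z":0,"wx":0,"wy":0,"wz":0},{"x":0.0427,"y":-0.0915,"z":0,"wx":0,"wy":0,"wz":0},{"x":0.0387,"y":-0.1063,"z":0,"wx":0,"wy":0,"wz":0},{"x":0.0322,"y":-0.1202,"z":0,"wx":0,"wy":0,"wz":0},{"x":0.0322,"y":-0.1202,"z":0,"wx":0,"wy":0,"wz":0}]'
python3 -m handwheel '[{"x":0,"y":0,"z":0,"wx":0,"wy":0,"wz":0},{"x":0,"y":0,"z":0,"wx":0,"wy":0,"wz":0},{"x":0,"y":0,"z":0,"wx":0,"wy":0,"wz":0}]'
python3 -c "
from h import *
go()
p=np.array(ctrl.get_state()['position'][:2])
c=np.array([.4597,.2813]);v=p-c;print(np.hypot(*v),np.degrees(np.arctan2(v[1],v[0])))"
```

```text
time: 41.98
position: [0.5337, 0.233, 0.0448]
tool_rot: [-3.072, -0.654, -0.009]
ft_force: [5.9, -2.1, 5.5]
grip_width: 0.2
grip_force: 20.0
time: 42.82
position: [0.5061, 0.3578, 0.0447]
tool_rot: [-3.07, -0.661, 0.005]
ft_force: [-2.2, 0.1, 7.0]
grip_width: 0.202
grip_force: 20.0
time: 43.07
position: [0.5093, 0.3558, 0.0447]
tool_rot: [-3.071, -0.655, 0.001]
ft_force: [-1.6, -0.0, 6.0]
grip_width: 0.2
grip_force: 20.0
t 43.1 p [509.3 355.8  44.7] yaw 24.09 w 17.4 F [-1.6 -0.   6. ] g 20.0
0.08951708233102652 56.34042104727255
```

```bash
python3 -m handwheel '[{"x":0.001,"y":0.0018,"z":0,"wx":0,"wy":0,"wz":0},{"x":0.001,"y":0.0018,"z":0,"wx":0,"wy":0,"wz":0},{"x":0.001,"y":0.0018,"z":0,"wx":0,"wy":0,"wz":0},{"x":0.001,"y":0.0018,"z":0,"wx":0,"wy":0,"wz":0}]'
python3 -m handwheel '[{"x":0,"y":0,"z":0,"wx":0,"wy":0,"wz":0},{"x":0,"y":0,"z":0,"wx":0,"wy":0,"wz":0},{"x":0,"y":0,"z":0,"wx":0,"wy":0,"wz":0},{"x":0,"y":0,"z":0,"wx":0,"wy":0,"wz":0}]' 0.04
python3 -m handwheel '[{"x":0,"y":0,"z":-0.03,"wx":0,"wy":0,"wz":0},{"x":0,"y":0,"z":-0.06,"wx":0,"wy":0,"wz":0},{"x":0,"y":0,"z":-0.1,"wx":0,"wy":0,"wz":0},{"x":0,"y":0,"z":-0.14,"wx":0,"wy":0,"wz":0},{"x":0,"y":0.0,"z":-0.18,"wx":0,"wy":0,"wz":0},{"x":0,"y":-0.04,"z":-0.18,"wx":0,"wy":0,"wz":0},{"x":0,"y":-0.08,"z":-0.18,"wx":0,"wy":0,"wz":0},{"x":0,"y":-0.12,"z":-0.18,"wx":0,"wy":0,"wz":0},{"x":0,"y":-0.16,"z":-0.18,"wx":0,"wy":0,"wz":0},{"x":0,"y":-0.16,"z":-0.18,"wx":0,"wy":0,"wz":0}]'
python3 -m handwheel '[{"x":0,"y":-0.0,"z":0,"wx":0,"wy":0,"wz":0},{"x":0,"y":0,"z":0,"wx":0,"wy":0,"wz":0},{"x":0,"y":0,"z":0,"wx":0,"wy":0,"wz":0}]'
python3 - <<'E'
from h import *
orange(.044)
d=get('top');im=d['image'][190:215,165:190].astype(int);b=(im.max(2)<40)
print(np.argwhere(b).mean(0)[::-1]+[165,190])
t=d;crop(t,150,90,250,180,3,'b.png');s=get('side');crop(s,200,120,190,240,2,'a.png')
A=cv2.imread('pics/a.png');B=cv2.imread('pics/b.png');B=cv2.resize(B,(667,480));cv2.imwrite('pics/end.png',cv2.resize(np.hstack([A,B]),None,fx=.76,fy=.76))
E
```

```text
time: 43.4
position: [0.5114, 0.3544, 0.0448]
tool_rot: [-3.071, -0.655, -0.0]
ft_force: [-0.2, -0.2, 5.0]
grip_width: 0.201
grip_force: 20.0
time: 43.73
position: [0.512, 0.3525, 0.0433]
tool_rot: [3.073, 0.653, -0.002]
ft_force: [-0.1, -0.1, -0.3]
grip_width: 0.41
grip_force: 0.0
time: 44.57
position: [0.439, 0.5076, 0.2235]
tool_rot: [-3.062, -0.671, 0.007]
ft_force: [-2.3, 1.0, 0.8]
grip_width: 0.463
grip_force: 0.0
time: 44.82
position: [0.4494, 0.4972, 0.2233]
tool_rot: [3.072, 0.648, -0.0]
ft_force: [0.5, -1.4, -0.0]
grip_width: 0.463
grip_force: 0.0
top [208.1 199.3] [ 15  16 187] [0.5177 0.2768 0.044 ]
top [225.4 236.2] [ 16  16 189] [0.4236 0.2285 0.044 ]
side [273.2 292.1] [ 18  17 234] [0.517  0.2807 0.044 ]
side [314.9 291.5] [ 17  16 228] [0.4232 0.2323 0.044 ]
[176.78125 200.90625]
```

View pics/end.png

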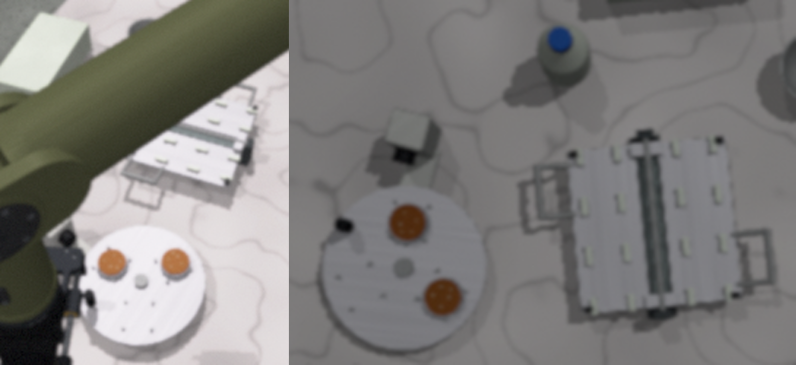

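The final view shows both dishes base up in their wheel seats at right (407,222) and (443,296). The knob is back at its start (345,226), both leaves are flat and empty, and the bottle and bowl are in place.

```bash
python3 -c "
from bench import ctrl
print(ctrl.close_job())"
```

```text
the job is handed in; nothing more can be done
None
```

The job is handed in. Only two dishes were present; both lie base up in their own seats on the reading wheel, which I then turned one full turn counter-clockwise (about 1° over). Both nest leaves lie flat open, and I touched neither the bottle nor the bowl.

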